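# Spear the moss tiles and hang them on the display stand

## Task

Take the display rod by its wooden handle off the stand, thread its shaft through the holes of all three cork moss tiles standing in the rack, and lift them off together. The shaft is bent sideways by an amount that differs every time, so feel or look where its tip is, and be gentle: do not force the rod against the tiles, the rack or its pins, and do not tip a tile over or drop one. Hang the loaded rod back in the two forks of the stand, handle at the same end as before, let go, and leave the tubs and the jar where they are.

Things in the scene. Friction and masses are not known exactly. Their poses are not given: they have to be found in the camera images.
- rod_grip (a point): centre of the rod's wooden handle, where to hold it: block 40 mm long (x), 16 mm thick (y), 36 mm high (z), 80 g. Its x points along the rod to the tip, z up. Level with this point, ahead along x: square steel neck 14 x 14 mm from 20 to 50 mm, round brass collar 24 mm across from 50 to 55 mm, then the shaft (see rod_bend). At the start it lies in the stand's forks.
- rod_bend (a point): where the steel shaft leaves the rod's collar, 52.5 mm ahead of rod_grip; axes as the handle's, not the shaft's. Shaft: straight, level, 8 mm across, 112.5 mm long from here, last 3 mm tapering to 6 mm, 40 g. It is bent sideways here (about z, left or right) by an unknown angle up to 0.22 rad, so the tip lies up to 25 mm off. The bend only yields above 25 N at the tip.
- rack_center (a point): fixed wooden rack: centre of the top of its base plate (150 x 150 x 10 mm). Tiles stand on it at x = -20, 0, 20 mm in 13.5 mm slots between strips 14 mm high and side cheeks 70 mm long, 24 mm high, outer faces at y = +-37 mm. The rod enters from its -x side along +x; the hole axis is 38 mm above this point, within 1 mm of its middle. Beyond the last tile the way is free.
- pin_left (a point): axis of a fixed upright brass pin on the rack plate at rack x = 55, y = +65 mm; this point is 38 mm above the plate, level with the tile holes. 12 mm across, 62 mm high. The shaft can be touched against it to feel where it is.
- pin_right (a point): the same pin on the other side, at rack x = 55, y = -65 mm
- tile_a_hole (a point): first (nearest the rack's -x end) cork tile: the centre of its hole. Tile upright in the rack, 12 mm thick along its x, 60 mm wide (y), 56 mm high (z) with an 8 mm high green moss tuft on its top edge. The round 13 mm hole runs along x, on the tile's middle, 38 mm above its lower edge. About 30 g, loose: lifts straight up out of its slot.
- tile_b_hole (a point): middle cork tile: the centre of its hole. Tile upright in the rack, 12 mm thick along its x, 60 mm wide (y), 56 mm high (z) with an 8 mm high green moss tuft on its top edge. The round 13 mm hole runs along x, on the tile's middle, 38 mm above its lower edge. About 30 g, loose: lifts straight up out of its slot.
- tile_c_hole (a point): last cork tile: the centre of its hole. Tile upright in the rack, 12 mm thick along its x, 60 mm wide (y), 56 mm high (z) with an 8 mm high green moss tuft on its top edge. The round 13 mm hole runs along x, on the tile's middle, 38 mm above its lower edge. About 30 g, loose: lifts straight up out of its slot.
- stand_seat (a point): fixed dark stand: where the handle's centre belongs when hung, 80 mm above the table, rod along this x. Near fork 35 mm ahead carries the neck (prongs 28 mm apart), far fork 138 mm ahead carries the shaft (prongs 64 mm apart). Forks 10 mm thick, open upwards, prong tops 14 to 18 mm above this point. Tiles hang between them. Base 170 x 100 mm, its top 70 mm below this point.
- moss_tub: bystander: clear lidded tub of moss, 106 x 81 x 47 mm, origin under its centre
- round_tub: bystander: white round tub with yellow lid, 88 mm across, 57 mm high, origin under its centre
- seed_jar: bystander: green glass jar with white cap, 66 mm across, 120 mm high, origin under its centre
Mind the look-alikes: they are no part of the job. Of the things that look like the part that bears stand_seat, the largest one is meant.

How it is judged:
By the outcome, as a careful person would: the job done as asked, in the order asked, and still so for the second after the job is handed in, with the robot touching nothing.
It also fails if it takes over 72 s, if anything falls off the work surface, if the arm or the gripper's body presses on something with over 40 N, if the wrist force passes 120 N, or if a joint passes its speed limit or range.

## Robot

A 7-joint arm with a two-finger parallel gripper is mounted at the origin on the work surface. World frame = base frame: x ahead of the robot, y to its left, z up, the work surface at z = 0. Lengths are in m, angles in rad, forces in N, time in s.
With the tool pointing down it reaches from about 0.35 to 0.9 m from the base axis. Payload 8.1 kg.
Tool frame: the origin (TCP) lies between the finger pads; the fingertips stand 19 mm ahead of it and the grasp point (between the pads) is the TCP; y points along the fingers, z is the direction in which the jaws open and shut, and the axes are right-handed (so a half turn about y gives the same grasp; the last joint's range is limited). The gripper opens to 92 mm and grips with 3 to 60 N. Pads are 19 mm wide; open, the fingers measure 130 mm over their backs; the gripper's body (75 mm by 190 mm) begins 47 mm behind the grasp point.
Start: joints at [1.192, 0.434, 0.025, 1.573, -0.012, 1.134, -0.075], TCP at [0.17, -0.601, 0.246] pointing down, gripper open.
Joint ranges: [-2.62, 2.62], [-0.44, 2.09], [-1.27, 1.32], [0.08, 2.57], [-1.32, 4.46], [0.12, 2], [-2.74, 2.74]. Speed limits (rad/s): [2.22, 2.22, 3.01, 3.01, 3.14, 3.14, 3.14].

## Interface

Orientations are given as a unit quaternion [x, y, z, w].
In Python, from cell import manip gives the robot as it stands. The module is installed in compiled form; this text tells all that it offers.
- The arm moves only by the tool play_rows, never from a script. Its argument "commands" is a list that holds one entry, the list of rows, each a list of 7 numbers: the shift along the tool's x, y, z in m, then the turn, a rotation vector about the tool's x, y, z in rad, then the opening, from -1 (shut) to 1 (fully open), so that 0 is half open. A call has 1 to 8 rows; each row is the pose to reach, as a shift and turn from the pose measured when the call began, along the tool's axes at that moment; what a row does not reach only later rows make up. A row lasts 1/12 s, in which the tool goes at most 41.7 mm and 7.16 degrees, less where a joint would pass 70% of its speed; a pose out of reach is approached as far as the arm can. A call with a gripper value outside its range is refused whole. The fingers move at their own pace and stop on an object; "force" is the grip in N (left out, the last holds). Time passes only in rows, so rows that repeat a pose let the fingers close. It gives the time, the measured TCP pose, the force and the opening at its end, in the units of the state.
- manip.sense(): the state, without advancing time (a new reading comes with each control period).
- manip.capture(name): name is "scene" or "top" or "wrist"; returns (picture, depth): 384x512x3 uint8, red, green, blue; 384x512 float32, m along the optical axis (not along the pixel's ray), 0 where there is no reading.
- manip.calibration(name): a dict with "camera_matrix" (3x3 intrinsics, pixels), "view" (4x4, takes a point from world to camera coordinates); the wrist camera has in their place "mount" (4x4, takes a point from camera to tool coordinates, whose origin is the TCP and whose axes are the tool frame's). Camera axes: x right, y down, z forward; pixel columns grow to the right and rows downward; lengths in m; the calibration is good to about 2 mm. A picture is of the moment at which its call begins: read the wrist's pose just before it. calibration takes no time and is no camera call.
- manip.sign_off(): hands the job in, once; it reports no verdict.
Trained networks look in the newest picture that a camera, given by its name, has taken for a name from the list of things; names that differ only in an ending like _2 or _b are one class to them, and where a whole thing is asked for, a point or a joint stands for the part that bears it (a point fixed in the world has none). Each returns a list of dicts, best first, with "p" (0 to 1); they miss things now and then, are a little off and sometimes report something else, mostly with a low value. They report only what shows in the picture. A call takes as long as a camera call. They do not tell look-alikes from the thing itself.
- manip.outline_of(camera, query): "mask" (384x512 bool, what is visible of it) and "box" ([left, top, right, bottom] in pixels, round what is visible of it).
- manip.spot_point(camera, query): "point" ([column, row] in pixels: a listed point, or the origin of a listed thing).
The state is a dict: "clock": time; "joint_pos": joint angles; "joint_vel": joint speeds; "joint_efforts": joint torques, N m; "tcp_pos": TCP position; "ee_rot": TCP orientation; "contact_force": force on the tool from outside, world axes, zero at the start; "wrist_torque": the same for the moment, N m; "finger_gap": finger opening in m.
Only numpy, scipy, OpenCV 4.12 (cv2) and the standard library are available. Lean on these libraries where they do the work, as an engineer would, in place of code of your own. Each camera call takes 0.05 s, during which the arm holds its last target.

## Working session

There is one attempt and no reset: what is moved stays moved. The work goes in short steps, Python scripts to look and compute and a tool call to move; the robot and the scene stay as the last step left them, time stands still between calls to the robot, and variables do not carry over. Pictures are saved under pics/ and viewed, and the job is handed in when it is done.

Besides the shell and the picture viewer there is one more tool, called by a JSON object that holds its "method" and its "body", one argument or row to a line. play_rows: Moves the arm, as the interface text tells. Its arguments: {"type":"object","properties":{"commands":{"type":"array"},"force":{"type":"number"}},"required":["commands"]}

```bash
mkdir -p pics; cat > h.py <<'E'
import numpy as np, cv2
from cell import manip
from scipy.spatial.transform import Rotation as R
def cap(n,f,crop=None,s=1):
    p,d=manip.capture(n)
    np.save(f'pics/{f}_d.npy',d); np.save(f'pics/{f}_p.npy',p)
    q=p[:,:,::-1]
    if crop: l,t,r,b=crop; q=q[t:b,l:r]
    if s!=1: q=cv2.resize(q,None,fx=s,fy=s,interpolation=cv2.INTER_CUBIC)
    cv2.imwrite(f'pics/{f}.png',q); return p,d
def pose():
    s=manip.sense(); T=np.eye(4); T[:3,:3]=R.from_quat(s['ee_rot']).as_matrix(); T[:3,3]=s['tcp_pos']; return T
def cw(n,T=None):
    c=manip.calibration(n); K=np.array(c['camera_matrix'])
    if n=='wrist': return K,(pose() if T is None else T)@np.array(c['mount'])
    return K,np.linalg.inv(np.array(c['view']))
def pix(n,u,v,z,T=None):
    K,C=cw(n,T); u=np.asarray(u,float);v=np.asarray(v,float);z=np.asarray(z,float)
    P=np.stack([(u-K[0,2])/K[0,0]*z,(v-K[1,2])/K[1,1]*z,z],-1)
    return P@C[:3,:3].T+C[:3,3]
def pixplane(n,u,v,zw,T=None):
    K,C=cw(n,T); r=C[:3,:3]@np.array([(u-K[0,2])/K[0,0],(v-K[1,2])/K[1,1],1]); t=(zw-C[2,3])/r[2]; return C[:3,3]+t*r
def proj(n,P,T=None):
    K,C=cw(n,T); p=np.linalg.inv(C)@np.append(P,1); q=K@p[:3]; return q[:2]/q[2]
E
python3 - <<'E'
from h import *
print(manip.sense())
cap('scene','s0');cap('top','t0');
for c in ['scene','top','wrist']: print(c,manip.calibration(c))
for c in ['scene','top']:
  for q in ['rod_grip','rod_bend','rack_center','pin_left','pin_right','tile_a_hole','tile_b_hole','tile_c_hole','stand_seat']:
    print(c,q,[(np.round(r['point'],1),round(r['p'],2)) for r in manip.spot_point(c,q)])
E
```

```text
{'clock': 0.0, 'joint_pos': array([ 1.19241097,  0.43521598,  0.02497288,  1.5740948 , -0.01159452,
        1.133995  , -0.07512877]), 'joint_vel': array([-0.00143713,  0.00177978, -0.00034059, -0.00089706, -0.00025317,
       -0.00019521,  0.00161752]), 'joint_efforts': array([-1.14259938e-04, -6.67847300e+01,  9.85531993e-01, -3.14461076e+01,
       -6.03368925e-02,  4.28451528e-02,  1.59214947e-04]), 'tcp_pos': array([ 0.17000424, -0.60093539,  0.24495019]), 'ee_rot': array([-0.09728986,  0.70093889, -0.69985968,  0.09703502]), 'contact_force': array([ 0.80388295,  0.2464388 , -1.13693158]), 'wrist_torque': array([-0.0070153 ,  0.07113194, -0.09935038]), 'finger_gap': 0.09195952178523953}
scene {'camera_matrix': array([[441.33812224,   0.        , 250.98252053],
       [  0.        , 441.33812224, 187.29115792],
       [  0.        ,   0.        ,   1.        ]]), 'view': array([[ 0.35705148,  0.93404828,  0.0082494 , -0.20428175],
       [ 0.77513038, -0.29135189, -0.56061303, -0.40600215],
       [-0.52123616,  0.20656207, -0.82803682,  1.67994215],
       [ 0.        ,  0.     
[... 1368 characters left out ...]
ray([267.8, 234.7]), 0.16)]
scene tile_c_hole [(array([207.9, 216.1]), 0.72)]
scene stand_seat [(array([351.7, 164.8]), 0.85), (array([298. , 146.6]), 0.81), (array([255.3, 158.9]), 0.6)]
top rod_grip [(array([189.9, 219.2]), 0.59)]
top rod_bend [(array([199.2, 201. ]), 0.61)]
top rack_center [(array([291.7, 189.5]), 0.61)]
top pin_left [(array([278.8, 171.6]), 0.68)]
top pin_right [(array([312.9, 174.3]), 0.77)]
top tile_a_hole [(array([294.8, 192.3]), 0.58)]
top tile_b_hole [(array([298.4, 187. ]), 0.41)]
top tile_c_hole [(array([295.2, 183.4]), 0.65)]
top stand_seat [(array([159.1, 187.1]), 0.79), (array([192.8, 216.4]), 0.77), (array([233.6, 222. ]), 0.74), (array([291.9, 189.3]), 0.26)]
```

```bash
python3 - <<'E'
import cv2,numpy as np
for n,c in [('s0',(160,90,400,270)),('t0',(130,120,350,285))]:
    q=np.load(f'pics/{n}_p.npy')[:,:,::-1]; l,t,r,b=c
    cv2.imwrite(f'pics/{n}c.png',cv2.resize(q[t:b,l:r],None,fx=3.3,fy=3.3,interpolation=cv2.INTER_CUBIC))
E
```

```text
(no output)
```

View pics/s0.png

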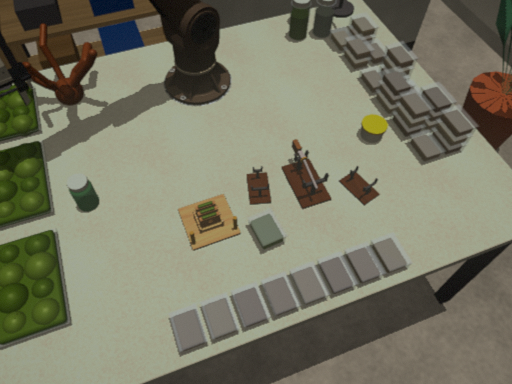

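View pics/t0.png

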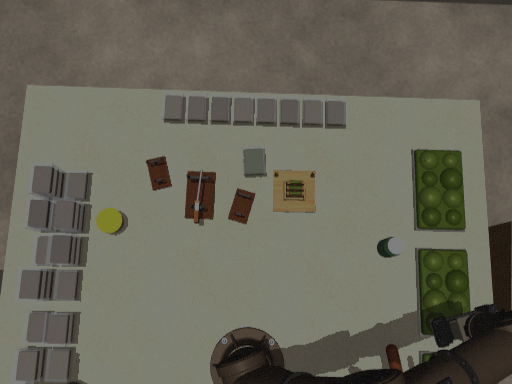

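```bash
sleep 1
```

```text
(no output)
```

View pics/s0c.png

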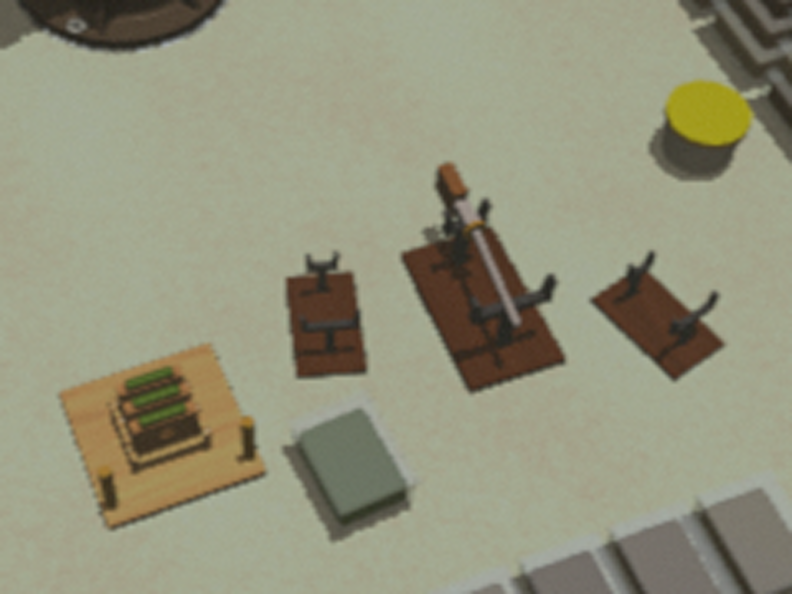

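View pics/t0c.png

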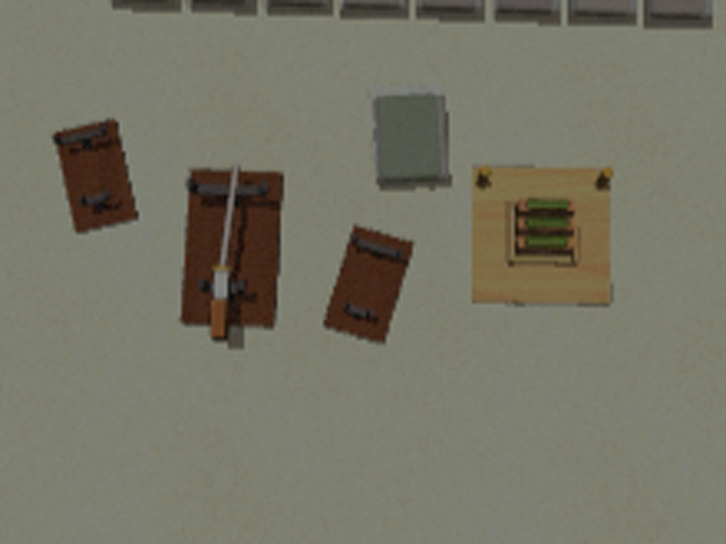

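```bash
python3 - <<'E'
from h import *
T=pose(); print(np.round(T,3))
for n,u,v,z in [('top',196,210,.098),('top',200,195,.01),('top',294.5,191,.01),('top',276.5,172,.072),('top',312.5,172,.072),('scene',298,146,.098),('scene',209,221,.01),('top',158,173,.01),('top',241.6,206,.01)]:
    print(n,u,v,np.round(pixplane(n,u,v,z),3))
E
```

```text
[[-0.962  0.     0.272  0.17 ]
 [-0.272 -0.    -0.962 -0.601]
 [-0.    -1.     0.     0.246]
 [ 0.     0.     0.     1.   ]]
top 196 210 [0.505 0.185 0.098]
top 200 195 [0.573 0.183 0.01 ]
top 294.5 191 [ 0.598 -0.154  0.01 ]
top 276.5 172 [ 0.65  -0.084  0.072]
top 312.5 172 [ 0.654 -0.209  0.072]
scene 298 146 [0.498 0.185 0.098]
scene 209 221 [ 0.606 -0.148  0.01 ]
top 158 173 [0.648 0.336 0.01 ]
top 241.6 206 [0.538 0.033 0.01 ]
```

```bash
cat >> h.py <<'E'
def Rw(yaw,flip=True):
    # rod x axis at yaw; tool x = -rod x
    x=-np.array([np.cos(yaw),np.sin(yaw),0]); y=np.array([0,0,-1.]); return np.stack([x,y,np.cross(x,y)],1)
def go(pos,yaw=None,Rt=None):
    T=pose(); Rt=T[:3,:3] if (yaw is None and Rt is None) else (Rw(yaw) if Rt is None else Rt)
    d=T[:3,:3].T@(np.array(pos)-T[:3,3]); w=R.from_matrix(T[:3,:3].T@Rt).as_rotvec()
    print('row',np.round(d,4).tolist(),np.round(w,4).tolist())
E
python3 -c "
from h import *
go([.62,-.15,.19],0)"
```

```text
row [-0.5557, 0.0557, -0.3119] [-0.0001, 0.2757, -0.0]
```

{"method": "play_rows", "body": {
  "commands": [
    [[-0.1,0.0,-0.056,0,0.05,0,1],[-0.17,0.0,-0.095,0,0.1,0,1],[-0.24,0.02,-0.135,0,0.15,0,1],[-0.31,0.03,-0.175,0,0.2,0,1],[-0.38,0.04,-0.213,0,0.25,0,1],[-0.45,0.045,-0.253,0,0.276,0,1],[-0.52,0.05,-0.292,0,0.276,0,1],[-0.556,0.056,-0.312,0,0.276,0,1]]
  ]
}}

```text
clock: 1.67
tcp_pos: [0.4056, -0.3646, 0.22]
ee_rot: [-0.0, -0.707, 0.707, 0.0]
contact_force: [1.1, -0.8, 0.2]
finger_gap: 0.0917
```

{"method": "play_rows", "body": {
  "commands": [
    [[0,0,0,0,0,0,1]]
  ]
}}

```text
clock: 1.75
tcp_pos: [0.4121, -0.3569, 0.2195]
ee_rot: [-0.003, 0.708, -0.706, 0.005]
contact_force: [0.9, 0.6, 0.6]
finger_gap: 0.0919
```

```bash
python3 -c "
from h import *
go([.62,-.15,.19],0);print(manip.sense()['clock'],manip.sense()['joint_pos'])"
```

```text
row [-0.2099, 0.0309, -0.2046] [0.0033, 0.0104, -0.0032]
1.75 [ 0.65411592  0.3324007  -0.04626958  1.80104088  0.01240347  1.00780234
 -0.95661346]
```

{"method": "play_rows", "body": {
  "commands": [
    [[-0.21,0.031,-0.205,0.003,0.01,-0.003,1],[-0.21,0.031,-0.205,0.003,0.01,-0.003,1],[-0.21,0.031,-0.205,0.003,0.01,-0.003,1],[-0.21,0.031,-0.205,0.003,0.01,-0.003,1],[-0.21,0.031,-0.205,0.003,0.01,-0.003,1],[-0.21,0.031,-0.205,0.003,0.01,-0.003,1],[-0.21,0.031,-0.205,0.003,0.01,-0.003,1],[-0.21,0.031,-0.205,0.003,0.01,-0.003,1]]
  ]
}}

```text
clock: 2.42
tcp_pos: [0.6239, -0.1425, 0.1892]
ee_rot: [-0.002, 0.709, -0.706, 0.003]
contact_force: [0.6, 1.2, 0.3]
finger_gap: 0.0913
```

{"method": "play_rows", "body": {
  "commands": [
    [[0,0,0,0,0,0,1],[0,0,0,0,0,0,1]]
  ]
}}

```text
clock: 2.58
tcp_pos: [0.6242, -0.1408, 0.1887]
ee_rot: [-0.003, 0.709, -0.705, 0.004]
contact_force: [-0.4, 0.3, 0.0]
finger_gap: 0.0923
```

```bash
python3 -c "
from h import *
T=pose();np.save('pics/w1_T.npy',T);print(np.round(T,4));cap('wrist','w1');
for q in ['rack_center','pin_left','pin_right','tile_a_hole','tile_b_hole','tile_c_hole']:
    print(q,[(np.round(r['point'],1),round(r['p'],2)) for r in manip.spot_point('wrist',q)])
print(manip.sense()['clock'])"
```

```text
[[-0.9999  0.0014  0.0108  0.6242]
 [-0.0108  0.005  -0.9999 -0.1408]
 [-0.0015 -1.     -0.005   0.1887]
 [ 0.      0.      0.      1.    ]]
rack_center []
pin_left [(array([192.5, 156.1]), 0.93)]
pin_right [(array([339.5, 156.9]), 0.75)]
tile_a_hole [(array([265.9, 235. ]), 0.76)]
tile_b_hole [(array([268.5, 216.2]), 0.89)]
tile_c_hole [(array([269.3, 193.9]), 0.78)]
2.9333
```

View pics/w1.png

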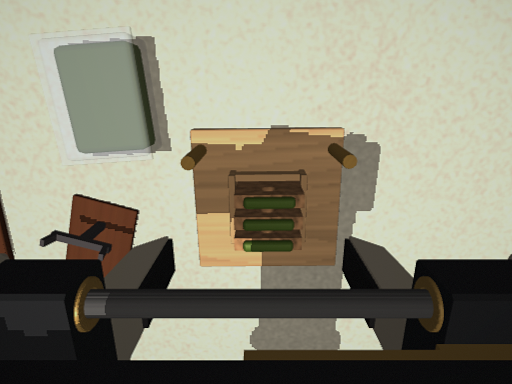

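```bash
python3 -c "
import cv2,numpy as np
q=np.load('pics/w1_p.npy')[:,:,::-1][115:275,170:370]
cv2.imwrite('pics/w1c.png',cv2.resize(q,None,fx=4,fy=3.75,interpolation=cv2.INTER_CUBIC))"
```

```text
(no output)
```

View pics/w1c.png

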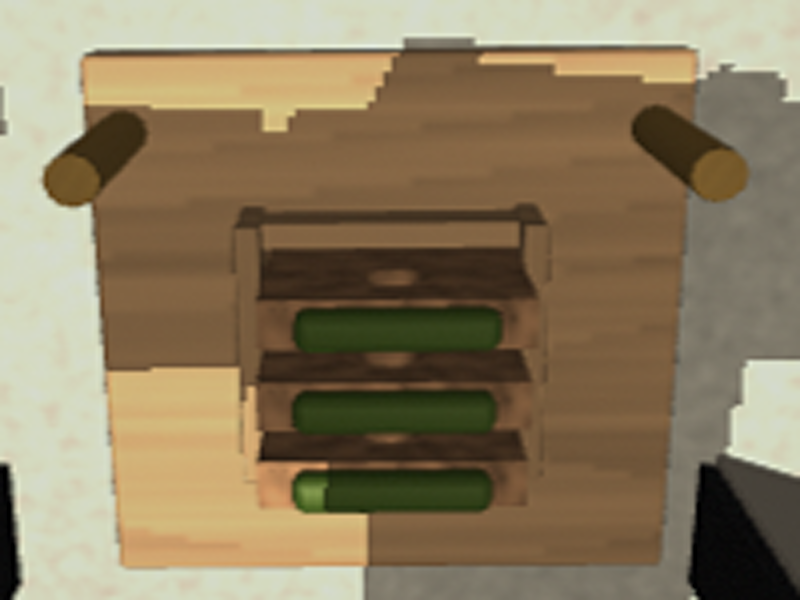

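```bash
cat > rackfit.py <<'E'
from h import *
from scipy.optimize import least_squares
def fit(T,pts,p0=(.6,-.15,0),nz=False):
    K,C=cw('wrist',T); Ci=np.linalg.inv(C)
    def f(p):
        c,s=np.cos(p[2]),np.sin(p[2]); out=[]
        for (X,Y,Z),(u,v) in pts:
            P=np.array([p[0]+c*X-s*Y,p[1]+s*X+c*Y,.01+Z+(p[3] if nz else 0),1]); q=K@(Ci@P)[:3]; out+=[q[0]/q[2]-u,q[1]/q[2]-v]
        return np.array(out)
    r=least_squares(f,list(p0)+([0.] if nz else []),loss='soft_l1'); return r.x,f(r.x).reshape(-1,2)
E
python3 - <<'E'
from rackfit import *
T=np.load('pics/w1_T.npy')
m=1e-3
L=[((75,75,0),(83,57)),((75,-75,0),(696,51)),((-75,75,0),(122,567)),((-75,-75,0),(661,564)),
((55,65,62),(72,180)),((55,-65,62),(719,174)),
((26,30,56),(258,299)),((26,-30,56),(540,299)),((6,30,56),(258,380)),((6,-30,56),(531,380)),((-14,30,56),(259,460)),((-14,-30,56),(527,460))]
pts=[(np.array(a)*m,(170+b[0]/4,115+b[1]/3.75)) for a,b in L]
for nz in (0,1):
  x,r=fit(T,pts,nz=nz);print(np.round(x,4));print(np.round(r,1).tolist())
# depth check
d=np.load('pics/w1_d.npy')
for u,v in [(300,150),(190,250),(330,250),(310,135)]: print(np.round(pix('wrist',u,v,d[v,u],T),4))
for u,v in [(188,162),(350,161)]: print('pin',np.round(pix('wrist',u,v,d[v,u],T),4),np.round(pixplane('wrist',u,v,.072,T),4))
x,r=fit(T,pts[4:6],nz=0);print(np.round(x,4))
x,r=fit(T,pts[6:],nz=0);print(np.round(x,4))
x,r=fit(T,pts[:4],nz=0);print(np.round(x,4))
E
```

```text
[ 0.5993 -0.149   0.0203]
[[-1.3, -1.2], [1.8, -1.0], [-1.0, 0.9], [0.5, 1.0], [-0.4, -0.2], [1.1, 0.1], [-1.3, 0.1], [-0.5, -0.4], [-0.5, 0.6], [1.0, 0.2], [-0.0, 0.5], [1.2, 0.1]]
[ 0.598  -0.1491  0.0209 -0.0039]
[[-0.4, -0.3], [0.7, -0.2], [-0.2, 0.1], [-0.2, 0.2], [0.8, 0.3], [-0.3, 0.6], [-0.8, 0.1], [-1.1, -0.4], [-0.1, 0.3], [0.4, -0.1], [0.4, -0.1], [0.7, -0.5]]
[ 0.6535 -0.1799  0.0087]
[ 0.5378 -0.0636 -0.001 ]
[ 0.5447 -0.218   0.0081]
[ 0.6682 -0.1889  0.0084]
pin [ 0.6531 -0.0828  0.0701] [ 0.6536 -0.0832  0.072 ]
pin [ 0.6556 -0.2126  0.0704] [ 0.656  -0.2121  0.072 ]
[ 0.5992 -0.1488  0.0224]
[ 0.5994 -0.149   0.0082]
[ 0.5988 -0.149   0.0226]
```

```bash
python3 -c "
from h import *
go([.53,.185,.22],-0.02)"
```

```text
row [0.0914, -0.0295, -0.3297] [0.0035, 0.0254, -0.0022]
```

{"method": "play_rows", "body": {
  "commands": [
    [[0.091,-0.03,-0.33,0.0035,0.025,-0.002,1],[0.091,-0.03,-0.33,0.0035,0.025,-0.002,1],[0.091,-0.03,-0.33,0.0035,0.025,-0.002,1],[0.091,-0.03,-0.33,0.0035,0.025,-0.002,1],[0.091,-0.03,-0.33,0.0035,0.025,-0.002,1],[0.091,-0.03,-0.33,0.0035,0.025,-0.002,1],[0.091,-0.03,-0.33,0.0035,0.025,-0.002,1],[0.091,-0.03,-0.33,0.0035,0.025,-0.002,1]]
  ]
}}

```text
clock: 3.6
tcp_pos: [0.5321, 0.1777, 0.2204]
ee_rot: [-0.008, -0.707, 0.707, 0.007]
contact_force: [1.5, 0.5, 0.2]
finger_gap: 0.0913
```

{"method": "play_rows", "body": {
  "commands": [
    [[0,-0.0,-0.02,0,0,0,1],[0,0,-0.02,0,0,0,1],[0,0,-0.02,0,0,0,1]]
  ]
}}

```text
clock: 3.85
tcp_pos: [0.5322, 0.1987, 0.2207]
ee_rot: [0.007, 0.707, -0.707, -0.006]
contact_force: [-0.0, -1.4, -0.6]
finger_gap: 0.0916
```

```bash
python3 -c "
from h import *
T=pose();np.save('pics/w2_T.npy',T);print(np.round(T,4));cap('wrist','w2');
for q in ['rod_grip','rod_bend','stand_seat']:
    print(q,[(np.round(r['point'],1),round(r['p'],2)) for r in manip.spot_point('wrist',q)])
print(manip.sense()['clock'])"
```

```text
[[-9.998e-01  1.400e-03 -1.840e-02  5.322e-01]
 [ 1.840e-02  3.000e-04 -9.998e-01  1.987e-01]
 [-1.400e-03 -1.000e+00 -3.000e-04  2.207e-01]
 [ 0.000e+00  0.000e+00  0.000e+00  1.000e+00]]
rod_grip [(array([267.9, 238.3]), 0.72)]
rod_bend [(array([273.1, 182.5]), 0.57)]
stand_seat [(array([125.4, 121.1]), 0.69)]
4.05
```

View pics/w2.png

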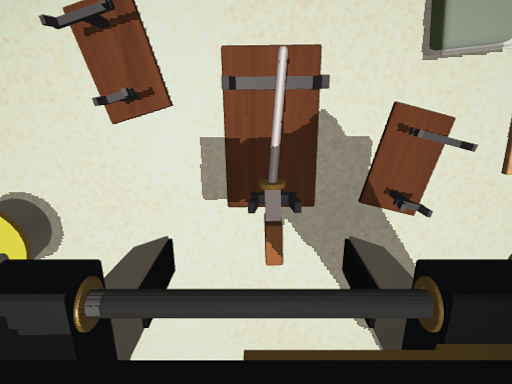

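```bash
python3 -c "
import cv2,numpy as np
q=np.load('pics/w2_p.npy')[:,:,::-1][30:280,200:350]
cv2.imwrite('pics/w2c.png',cv2.resize(q,None,fx=4,fy=2.4,interpolation=cv2.INTER_CUBIC)[:600])
cv2.imwrite('pics/w2d.png',cv2.resize(q[:135],None,fx=4,fy=4,interpolation=cv2.INTER_CUBIC))
cv2.imwrite('pics/w2e.png',cv2.resize(q[110:],None,fx=4,fy=4,interpolation=cv2.INTER_CUBIC))"
```

```text
(no output)
```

View pics/w2d.png

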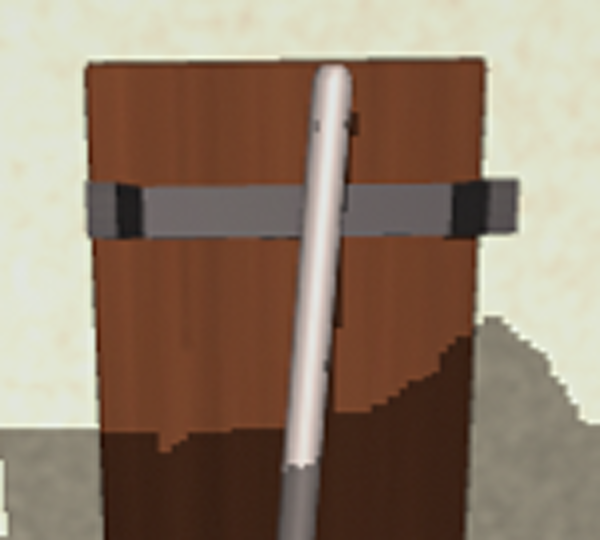

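View pics/w2e.png

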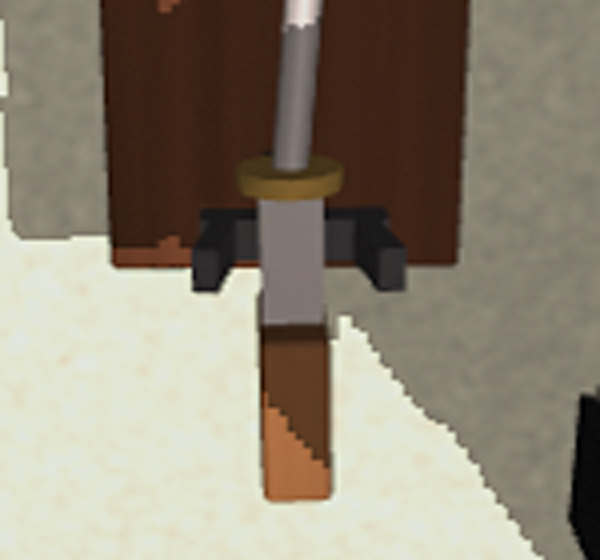

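```bash
python3 - <<'E'
from h import *
T=np.load('pics/w2_T.npy')
P={}
for n,u,v,z in [('hrear',274.4,264.5,.098),('hfront',273.75,224.5,.098),('bend',272.5,181.25,.080),('tip',283.25,47.3,.080),('nfork',200+298.5/4,140+268/4,.094),('ffork',275.75,82.25,.096),('sTL',222,45.5,.01),('sTR',321,44.5,.01),('sBL',228,206.3,.01),('sBR',314.2,206.3,.01)]:
    P[n]=pixplane('wrist',u,v,z,T); print(n,np.round(P[n],4), np.round(T[:3,:3].T@(P[n]-T[:3,3]),4))
y=lambda a,b: np.arctan2(*(P[b]-P[a])[[1,0]])
print('yaw handle',y('hrear','hfront'),'shaft',y('bend','tip'),'stand',y('nfork','ffork'),y('sBL','sTL'),y('sBR','sTR'))
print('hc',(P['hrear']+P['hfront'])/2, 'len',np.linalg.norm(P['hrear']-P['hfront']),np.linalg.norm(P['bend']-P['tip']))
d=np.load('pics/w2_d.npy')
for u,v in [(274,240),(274,255),(273,215),(273,200),(279,100),(275,160),(281,60),(240,120),(200,80)]: print(u,v,np.round(pix('wrist',u,v,d[v,u],T),4))
E
```

```text
hrear [0.4666 0.1859 0.098 ] [0.0655 0.1226 0.014 ]
hfront [0.5057 0.1864 0.098 ] [0.0265 0.1226 0.0128]
bend [0.5396 0.1866 0.08  ] [-0.0074  0.1407  0.012 ]
tip [0.6483 0.1777 0.08  ] [-0.1163  0.1408  0.0189]
nfork [0.5203 0.1854 0.094 ] [0.0118 0.1266 0.0135]
ffork [0.6221 0.1844 0.096 ] [-0.09    0.1248  0.0127]
sTL [0.6592 0.2328 0.01  ] [-0.1261  0.2109 -0.0364]
sTR [0.6584 0.1358 0.01  ] [-0.127   0.2108  0.0607]
sBL [0.4919 0.2347 0.01  ] [ 0.0412  0.2106 -0.0352]
sBR [0.4902 0.1366 0.01  ] [0.0411 0.2106 0.0629]
yaw handle 0.011550487102385385 shaft -0.08210121130398641 stand -0.010172437288733256 -0.011574350167469187 -0.004833492162984043
hc [0.48612022 0.18617536 0.098     ] len 0.03910192685357413 0.10903611700700483
274 240 [0.4904 0.1862 0.0968]
274 255 [0.4761 0.1863 0.0979]
273 215 [0.5101 0.1866 0.0866]
273 200 [0.5237 0.1864 0.0848]
279 100 [0.6087 0.1811 0.0825]
275 160 [0.5595 0.1845 0.0839]
281 60 [0.6389 0.1795 0.0819]
240 120 [0.5875 0.2177 0.0088]
200 80 [ 6.282e-01  2.584e-01 -3.000e-04]
```

```bash
python3 -c "
from h import *
go([.487,.186,.13],-0.006); go([.487,.186,.08],-0.006)"
```

```text
row [0.0458, 0.0903, 0.0107] [-0.0009, -0.0176, -0.001]
row [0.0459, 0.1403, 0.0106] [-0.0009, -0.0176, -0.001]
```

{"method": "play_rows", "body": {
  "commands": [
    [[0.023,0.04,0.0055,-0.001,-0.01,-0.001,1],[0.046,0.08,0.0107,-0.001,-0.0176,-0.001,1],[0.046,0.1,0.0107,-0.001,-0.0176,-0.001,1],[0.046,0.11,0.0107,-0.001,-0.0176,-0.001,1],[0.046,0.12,0.0107,-0.001,-0.0176,-0.001,1],[0.046,0.13,0.0107,-0.001,-0.0176,-0.001,0.5],[0.046,0.1403,0.0107,-0.001,-0.0176,-0.001,0.3],[0.046,0.1403,0.0107,-0.001,-0.0176,-0.001,0.1]]
  ]
}}

```text
clock: 4.72
tcp_pos: [0.4873, 0.1858, 0.0789]
ee_rot: [-0.002, -0.707, 0.707, 0.003]
contact_force: [-0.7, 0.0, 0.7]
finger_gap: 0.0765
```

```bash
python3 -c "
from h import *
T=pose();np.save('pics/w3_T.npy',T);print(np.round(T,4));cap('wrist','w3',None,1.5);go([.487,.186,.08],-0.006);print(manip.sense()['contact_force'])
"
```

```text
[[-1.000e+00 -5.000e-04 -6.600e-03  4.873e-01]
 [ 6.600e-03 -2.000e-04 -1.000e+00  1.858e-01]
 [ 5.000e-04 -1.000e+00  2.000e-04  7.890e-02]
 [ 0.000e+00  0.000e+00  0.000e+00  1.000e+00]]
row [0.0003, -0.0003, -0.0001] [-0.0, -0.0004, 0.0003]
[ 0.05906166 -0.03575036 -0.55186784]
```

View pics/w3.png

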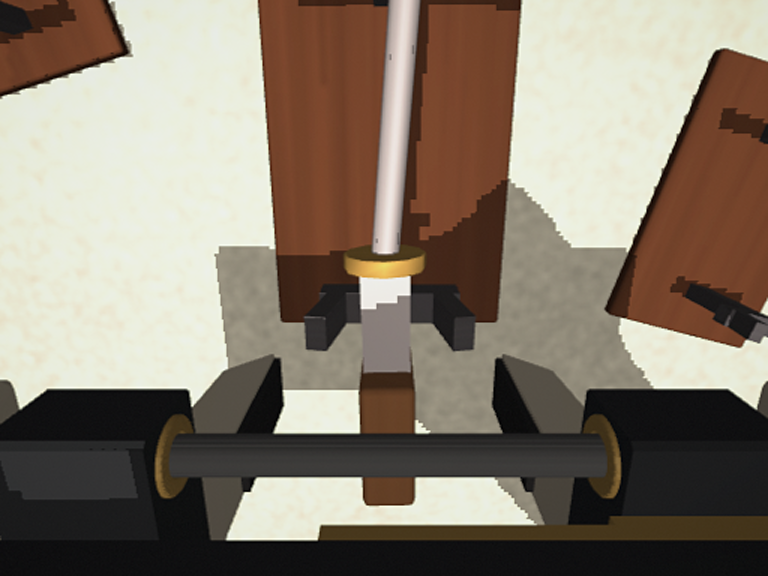

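{"method": "play_rows", "body": {
  "commands": [
    [[0,0,0,0,0,0,-0.4],[0,0,0,0,0,0,-0.6],[0,0,0,0,0,0,-1],[0,0,0,0,0,0,-1],[0,0,0,0,0,0,-1],[0,0,0,0,0,0,-1],[0,0,0,0,0,0,-1],[0,0,0,0,0,0,-1]]
  ],
  "force": 40
}}

```text
clock: 5.43
tcp_pos: [0.4873, 0.186, 0.0797]
ee_rot: [-0.002, -0.707, 0.707, 0.002]
contact_force: [-0.2, 0.1, -0.5]
finger_gap: 0.0187
```

```bash
python3 -c "
from h import *
T=pose();np.save('pics/w4_T.npy',T);print(np.round(T,4));cap('wrist','w4',None,1.5);s=manip.sense();print(s['contact_force'],s['wrist_torque'],s['finger_gap'],s['clock'])
"
```

```text
[[-1.000e+00 -2.000e-04 -6.300e-03  4.873e-01]
 [ 6.300e-03 -0.000e+00 -1.000e+00  1.860e-01]
 [ 2.000e-04 -1.000e+00  0.000e+00  7.970e-02]
 [ 0.000e+00  0.000e+00  0.000e+00  1.000e+00]]
[-0.86270807 -1.81274049  0.25592419] [-0.48864431  0.04672972 -0.19363338] 0.015896456852315197 5.4833
```

View pics/w4.png

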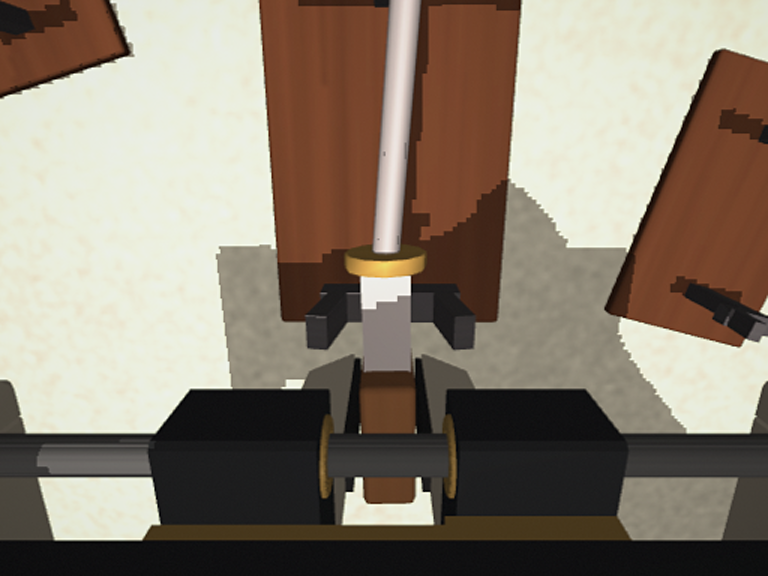

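{"method": "play_rows", "body": {
  "commands": [
    [[0,0,0,0,0,0,-1],[0,0,0,0,0,0,-1],[0,-0.01,0,0,0,0,-1],[0,-0.03,0,0,0,0,-1],[0,-0.06,0,0,0,0,-1],[0,-0.08,0,0,0,0,-1],[0,-0.08,0,0,0,0,-1],[0,-0.08,0,0,0,0,-1]]
  ],
  "force": 55
}}

```text
clock: 6.15
tcp_pos: [0.488, 0.1862, 0.1612]
ee_rot: [0.003, 0.707, -0.707, -0.001]
contact_force: [0.6, -0.4, -1.4]
finger_gap: 0.0157
```

```bash
python3 -c "
from h import *
T=pose();np.save('pics/w5_T.npy',T);print(np.round(T,4));p,d=cap('wrist','w5',(200,0,330,170),4);s=manip.sense();print(s['contact_force'],s['wrist_torque'],s['finger_gap'],s['clock'])
P=pix('wrist',*np.meshgrid(np.arange(512),np.arange(384)),d,T); Q=(P-T[:3,3])@T[:3,:3]
np.save('pics/w5_Q.npy',Q)
for v in range(0,250,12):
    m=(Q[v,:,1]<.03)&(Q[v,:,1]>-.03)&(d[v]>0)&(abs(np.arange(512)-265)<45)
    u=np.where(m)[0]
    if len(u): print(v,u.min(),u.max(),np.round(Q[v,u].mean(0),4),np.round(Q[v,u,1].min(),4))
"
```

```text
[[-1.      0.0023 -0.0065  0.488 ]
 [ 0.0065  0.001  -1.      0.1862]
 [-0.0023 -1.     -0.0011  0.1612]
 [ 0.      0.      0.      1.    ]]
[-0.12614144  0.99673947 -1.30212426] [ 0.04749266  0.07275322 -0.0206514 ] 0.015909539102479827 6.2
0 263 283 [-0.1153 -0.0021  0.0049] -0.0037
12 262 282 [-0.1115 -0.002   0.0046] -0.0038
24 261 281 [-0.1075 -0.002   0.0043] -0.0034
36 260 280 [-0.1034 -0.002   0.004 ] -0.0034
48 259 279 [-0.0992 -0.0021  0.0036] -0.0041
60 258 277 [-0.095  -0.0019  0.0031] -0.0037
72 257 276 [-0.0906 -0.002   0.0027] -0.003
84 256 275 [-0.0862 -0.0021  0.0024] -0.0045
96 255 274 [-0.0817 -0.002   0.002 ] -0.0037
108 254 273 [-0.077  -0.0022  0.0016] -0.0039
120 253 272 [-0.0723 -0.002   0.0012] -0.004
132 252 270 [-0.0675 -0.002   0.0006] -0.0034
144 251 269 [-0.0625 -0.0022  0.0002] -0.0039
156 250 268 [-0.0575 -0.0022 -0.0002] -0.0042
168 231 285 [-0.0522 -0.0017 -0.0006] -0.0036
180 233 282 [-0.0488 -0.009  -0.0007] -0.0117
192 242 274 [-0.0428 -0.0061 -0.0006] -0.0071
204 242 274 [-0.0374 -0.006  -0.0006] -0.0078
216 242 274 [-0.0319 -0.0061 -0.0006] -0.0074
228 243 274 [-0.0262 -0.0061 -0.0004] -0.0075
240 227 290 [-0.0152  0.0047 -0.0004] -0.0073
```

View pics/w5.png

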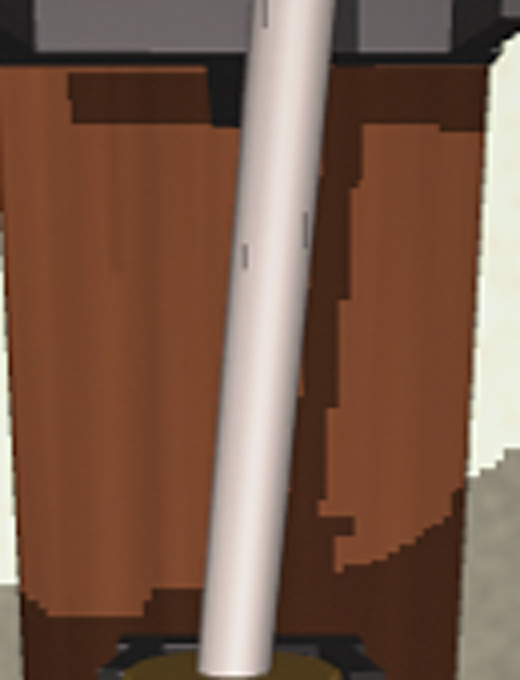

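```bash
python3 -c "
from h import *
go([.5044,-.1558,.123],.109);go([.5044,-.1558,.162],.109)"
```

```text
row [-0.0194, 0.037, 0.3415] [0.0001, -0.1154, -0.0002]
row [-0.0194, -0.002, 0.3415] [0.0001, -0.1154, -0.0002]
```

{"method": "play_rows", "body": {
  "commands": [
    [[0,-0.002,0.02,0,0,0,-1],[-0.0,-0.002,0.05,0,-0.02,0,-1],[-0.005,-0.002,0.085,0,-0.04,0,-1],[-0.01,-0.002,0.12,0,-0.06,0,-1],[-0.01,-0.002,0.155,0,-0.08,0,-1],[-0.015,-0.002,0.19,0,-0.1,0,-1],[-0.019,-0.002,0.225,0,-0.115,0,-1],[-0.019,-0.002,0.26,0,-0.115,0,-1]]
  ]
}}

```text
clock: 6.87
tcp_pos: [0.5041, -0.076, 0.1609]
ee_rot: [-0.039, 0.706, -0.706, 0.038]
contact_force: [0.7, 0.6, -0.6]
finger_gap: 0.0156
```

```bash
python3 -c "
from h import *
go([.5044,-.1558,.123],.109);go([.5044,-.1558,.162],.109)"
```

```text
row [0.0083, 0.0378, 0.0794] [0.0004, 0.0007, 0.0015]
row [0.0084, -0.0012, 0.0794] [0.0004, 0.0007, 0.0015]
```

{"method": "play_rows", "body": {
  "commands": [
    [[0.003,0.0,0.03,0,0,0.001,-1],[0.006,0.01,0.06,0,0,0.001,-1],[0.008,0.025,0.0794,0,0,0.0015,-1],[0.008,0.037,0.0794,0,0,0.0015,-1],[0.008,0.0378,0.0794,0,0,0.0015,-1],[0.008,0.0378,0.0794,0,0,0.0015,-1]]
  ]
}}

```text
clock: 7.37
tcp_pos: [0.5034, -0.1552, 0.1216]
ee_rot: [-0.04, 0.707, -0.705, 0.038]
contact_force: [0.6, 0.9, 0.2]
finger_gap: 0.0157
```

```bash
python3 -c "
from h import *
T=pose();np.save('pics/w6_T.npy',T);print(np.round(T,4));p,d=cap('wrist','w6',(160,0,360,150),4);s=manip.sense();print(s['contact_force'],s['finger_gap'],s['clock'])
go([.5044,-.1558,.123],.109)
"
```

```text
[[-0.994  -0.0037  0.1096  0.5034]
 [-0.1096  0.0017 -0.994  -0.1552]
 [ 0.0035 -1.     -0.002   0.1216]
 [ 0.      0.      0.      1.    ]]
[-0.75927032 -0.34731654 -1.34842726] 0.015531447069772024 7.4167
row [-0.0, -0.0005, 0.001] [0.0016, 0.0018, 0.0017]
```

View pics/w6.png

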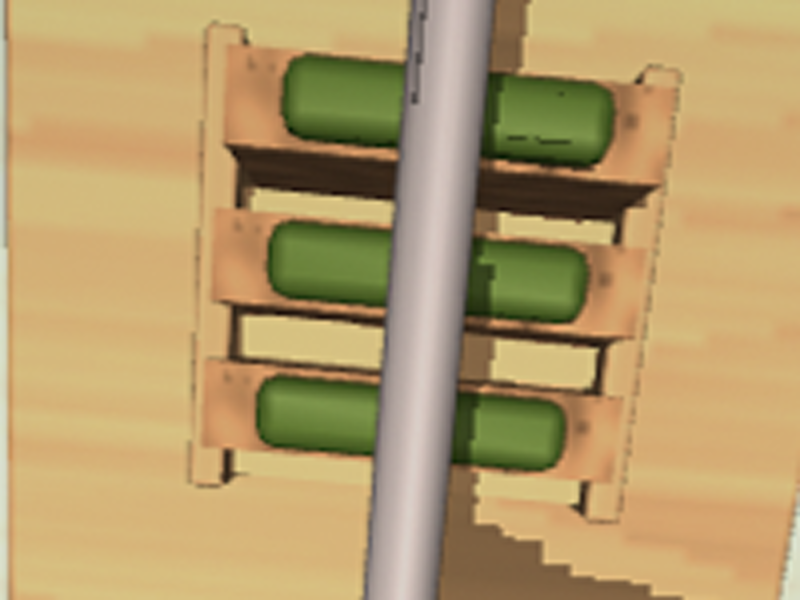

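```bash
cat > a6.py <<'E'
from rackfit import *
T=np.load('pics/w6_T.npy')
L=[((26,30,56),(228,44)),((26,-30,56),(680,87)),((14,30,56),(225,146)),((14,-30,56),(662,186)),
((6,30,56),(217,208)),((6,-30,56),(648,248)),((-6,30,56),(213,301)),((-6,-30,56),(632,341)),
((-14,30,56),(206,357)),((-14,-30,56),(622,397)),((-26,30,56),(202,446)),((-26,-30,56),(611,482))]
C=[((35,37,24),(206,24)),((35,-37,24),(681,68)),((-35,37,24),(190,484)),((-35,-37,24),(617,521))]
mk=lambda L:[(np.array(a)*1e-3,(160+b[0]/4,b[1]/4)) for a,b in L]
for nm,pp in (('tiles',mk(L)),('cheek',mk(C)),('all',mk(L+C))):
  for nz in (0,1):
    x,r=fit(T,pp,nz=nz); print(nm,np.round(x,4),'rms',np.round(np.sqrt((r**2).mean()),2))
d=np.load('pics/w6_d.npy')
P=pix('wrist',*np.meshgrid(np.arange(512),np.arange(384)),d,T); Q=(P-T[:3,3])@T[:3,:3]
S=[]
for v in range(0,160,4):
    u=np.where((abs(Q[v,:,1])<.02)&(d[v]>0)&(abs(np.arange(512)-265)<45))[0]; S.append(np.r_[P[v,u].mean(0),Q[v,u].mean(0)])
S=np.array(S); f=np.polyfit(S[:,0],S[:,1],1); print('shaft yaw',np.arctan(f[0]),'tool slope',np.polyfit(S[:,3],S[:,5],1),'z slope',np.polyfit(S[:,0],S[:,2],1))
for nm,(X,Y,th) in (('all',(x[0],x[1],x[2])),):
  s=np.polyval(f,X)-Y; print('shaft at rack centre, lateral err',s,'angle err',np.arctan(f[0])-th)
tools=pose()
for u,v in [(165,30),(165,120),(345,60),(340,130)]: print('plate',np.round(pix('wrist',u,v,d[v,u],T),4))
E
python3 a6.py
```

```text
tiles [ 0.5986 -0.149   0.0168] rms 0.91
tiles [ 0.5988 -0.1489  0.017  -0.0021] rms 0.83
cheek [ 0.5986 -0.1487  0.0249] rms 0.69
cheek [ 0.5989 -0.1488  0.0253 -0.0027] rms 0.14
all [ 0.5986 -0.1489  0.0197] rms 0.9
all [ 0.5988 -0.1489  0.0203 -0.0023] rms 0.78
shaft yaw 0.023796597324782783 tool slope [-0.08621577 -0.0051442 ] z slope [-0.00737081  0.1277983 ]
shaft at rack centre, lateral err 0.0011074910449363484 angle err 0.0034482297520180352
plate [ 0.619  -0.0765  0.0099]
plate [ 0.5578 -0.0776  0.0091]
plate [ 0.6139 -0.2043  0.0084]
plate [ 0.565  -0.2098  0.009 ]
```

```bash
cat >> h.py <<'E'
RK=[.5988,-.1490,.0205]; BEND=.087
def ins(xr,z=.048,dy=0.):
    c,s=np.cos(RK[2]),np.sin(RK[2]); yr=-.0525*np.sin(BEND)+dy
    go([RK[0]+c*xr-s*yr,RK[1]+s*xr+c*yr,z],RK[2]+BEND)
E
python3 -c "
from h import *
ins(-.21,.1);ins(-.21)"
```

```text
row [0.1149, 0.0227, -0.0096] [0.0016, 0.0033, 0.0017]
row [0.1148, 0.0747, -0.0096] [0.0016, 0.0033, 0.0017]
```

{"method": "play_rows", "body": {
  "commands": [
    [[0.03,0.0,-0.003,0.0016,0.003,0.0017,-1],[0.06,0.0,-0.006,0.0016,0.0033,0.0017,-1],[0.09,0.01,-0.008,0.0016,0.0033,0.0017,-1],[0.115,0.02,-0.0096,0.0016,0.0033,0.0017,-1],[0.115,0.04,-0.0096,0.0016,0.0033,0.0017,-1],[0.115,0.06,-0.0096,0.0016,0.0033,0.0017,-1],[0.115,0.0747,-0.0096,0.0016,0.0033,0.0017,-1],[0.115,0.0747,-0.0096,0.0016,0.0033,0.0017,-1]]
  ]
}}

```text
clock: 8.08
tcp_pos: [0.3881, -0.1566, 0.0468]
ee_rot: [-0.039, 0.706, -0.706, 0.038]
contact_force: [-0.1, 0.9, -1.6]
finger_gap: 0.0158
```

{"method": "play_rows", "body": {
  "commands": [
    [[0,0,0,0,0,0,-1],[0,0,0,0,0,0,-1]]
  ]
}}

```text
clock: 8.25
tcp_pos: [0.3888, -0.156, 0.0475]
ee_rot: [-0.04, 0.706, -0.706, 0.039]
contact_force: [0.9, 0.0, -1.4]
finger_gap: 0.0157
```

```bash
python3 -c "
from h import *
ins(-.21)
T=pose();print(np.round(T,4))
cap('scene','s7',(160,160,290,260),6);ins(-.21);print(manip.sense()['clock'],manip.sense()['joint_pos'])"
```

```text
row [0.0001, -0.0005, 0.0018] [0.0011, 0.0034, 0.0013]
[[-0.9939 -0.0014  0.1107  0.3888]
 [-0.1107  0.001  -0.9939 -0.156 ]
 [ 0.0013 -1.     -0.0011  0.0475]
 [ 0.      0.      0.      1.    ]]
row [0.0001, -0.0003, 0.0016] [0.0008, 0.0031, 0.0008]
8.3 [ 0.34528525  0.42029022 -0.11399316  2.25594531  0.10138623  0.4709194
 -1.30953882]
```

View pics/s7.png

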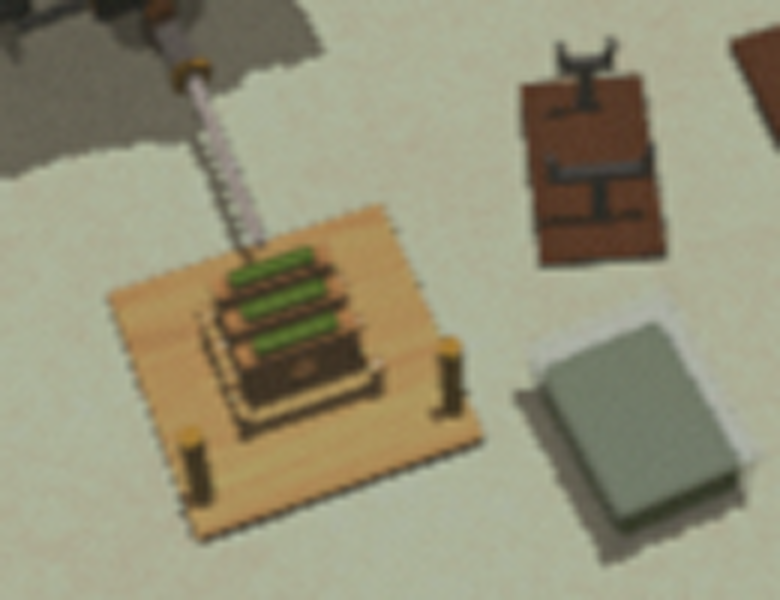

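{"method": "play_rows", "body": {
  "commands": [
    [[0,-0.0004,0.0017,0.0008,0.0032,0.001,-1],[0,-0.0004,0.0017,0.0008,0.0032,0.001,-1],[0,-0.0004,0.0017,0.0008,0.0032,0.001,-1],[0,-0.0004,0.0017,0.0008,0.0032,0.001,-1]]
  ]
}}

```text
clock: 8.63
tcp_pos: [0.3893, -0.1581, 0.0485]
ee_rot: [0.038, -0.706, 0.706, -0.038]
contact_force: [0.4, 0.1, -0.6]
finger_gap: 0.0157
```

```bash
python3 -c "
from h import *
ins(-.21); ins(-.19)
T=pose();np.save('pics/w8_T.npy',T);p,d=cap('wrist','w8',(160,0,360,150),4)
P=pix('wrist',*np.meshgrid(np.arange(512),np.arange(384)),d,T); Q=(P-T[:3,3])@T[:3,:3]
S=[]
for v in range(0,160,4):
    u=np.where((abs(Q[v,:,1])<.02)&(d[v]>0)&(abs(np.arange(512)-265)<45))[0]; S.append(np.r_[P[v,u].mean(0),Q[v,u].mean(0)])
S=np.array(S); print(np.polyfit(S[:,3],S[:,5],1),np.polyfit(S[:,3],S[:,4],1),np.polyfit(S[:,0],S[:,2],1),S[0],S[-1])
ins(-.21); print(manip.sense()['contact_force'])
"
```

```text
row [0.0004, 0.0005, -0.0003] [-0.0003, -0.0003, -0.0009]
row [-0.0195, 0.0005, 0.0015] [-0.0003, -0.0003, -0.0009]
[-0.08658209 -0.00516709] [-0.00258202 -0.00241592] [-0.00165137  0.05152086] [ 0.50467145 -0.15054409  0.05045995 -0.11547221 -0.00189025  0.00483641] [ 4.46587737e-01 -1.51670817e-01  5.10535855e-02 -5.76019203e-02
 -2.53743907e-03 -2.57758708e-04]
row [0.0003, 0.0003, -0.0002] [-0.0002, -0.0003, -0.0006]
[-0.12611108 -0.05132282 -0.82837283]
```

{"method": "play_rows", "body": {
  "commands": [
    [[-0.006,0.0002,0.0003,0,0,0,-1],[-0.012,0.0002,0.0009,0,0,0,-1],[-0.018,0.0002,0.0014,0,0,0,-1],[-0.021,0.0002,0.0016,0,0,0,-1],[-0.024,0.0002,0.0019,0,0,0,-1],[-0.024,0.0002,0.0019,0,0,0,-1]]
  ]
}}

```text
clock: 9.18
tcp_pos: [0.4142, -0.1573, 0.0481]
ee_rot: [0.038, -0.706, 0.706, -0.038]
contact_force: [0.4, -0.8, -1.1]
finger_gap: 0.016
```

```bash
python3 -c "
from h import *
ins(-.187); ins(-.165); s=manip.sense();print(s['contact_force'],s['wrist_torque'])
"
```

```text
row [0.0023, 0.0001, -0.0001] [-0.0002, 0.0001, -0.0012]
row [-0.0197, 0.0001, 0.0018] [-0.0002, 0.0001, -0.0012]
[ 0.38628072 -0.7582362  -1.11001843] [ 0.06244415  0.04788875 -0.010893  ]
```

{"method": "play_rows", "body": {
  "commands": [
    [[-0.005,0.0001,0.0003,0,0,-0.001,-1],[-0.01,0.0001,0.0009,0,0,-0.001,-1],[-0.015,0.0001,0.0013,0,0,-0.001,-1],[-0.02,0.0001,0.0018,0,0,-0.001,-1],[-0.02,0.0001,0.0018,0,0,-0.001,-1]]
  ]
}}

```text
clock: 9.6
tcp_pos: [0.4358, -0.1569, 0.0482]
ee_rot: [0.038, -0.706, 0.706, -0.039]
contact_force: [0.6, -0.2, -1.8]
finger_gap: 0.0159
```

```bash
python3 -c "
from h import *
ins(-.165); ins(-.14); s=manip.sense();print(s['contact_force'],s['wrist_torque'])
T=pose();np.save('pics/w9_T.npy',T);cap('wrist','w9',(160,0,360,150),4)
"
```

```text
row [0.0019, 0.0002, -0.0001] [-0.0005, 0.0006, -0.0015]
row [-0.023, 0.0002, 0.002] [-0.0005, 0.0006, -0.0015]
[ 0.62248177 -0.18396    -1.79007357] [0.04063976 0.04520805 0.0263182 ]
```

View pics/w9.png

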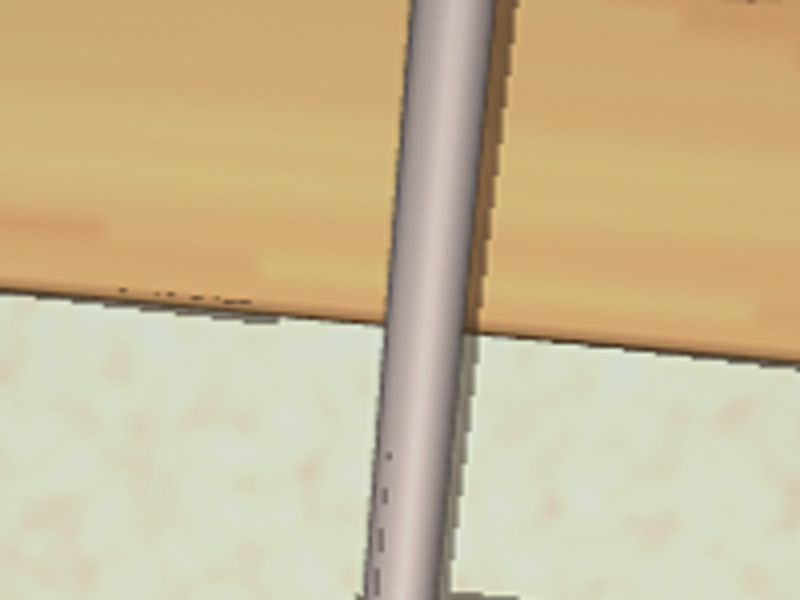

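{"method": "play_rows", "body": {
  "commands": [
    [[-0.006,0.0002,0.0004,0,0,-0.002,-1],[-0.012,0.0002,0.001,0,0,-0.002,-1],[-0.018,0.0002,0.0016,0,0,-0.002,-1],[-0.023,0.0002,0.002,0,0,-0.002,-1],[-0.023,0.0002,0.002,0,0,-0.002,-1]]
  ]
}}

```text
clock: 10.07
tcp_pos: [0.4597, -0.1563, 0.048]
ee_rot: [0.038, -0.706, 0.706, -0.038]
contact_force: [-0.2, 0.8, -1.1]
finger_gap: 0.0156
```

```bash
python3 -c "
from h import *
ins(-.14); ins(-.097); s=manip.sense();print(s['contact_force'],s['wrist_torque'])
T=pose();np.save('pics/w10_T.npy',T);cap('wrist','w10',(160,0,360,150),4)
"
```

```text
row [0.0008, -0.0, 0.0001] [-0.0005, 0.001, -0.0001]
row [-0.042, -0.0, 0.0038] [-0.0005, 0.001, -0.0001]
[-0.19245022  0.75782098 -1.07018287] [ 0.02417974  0.09470526 -0.03808043]
```

View pics/w10.png

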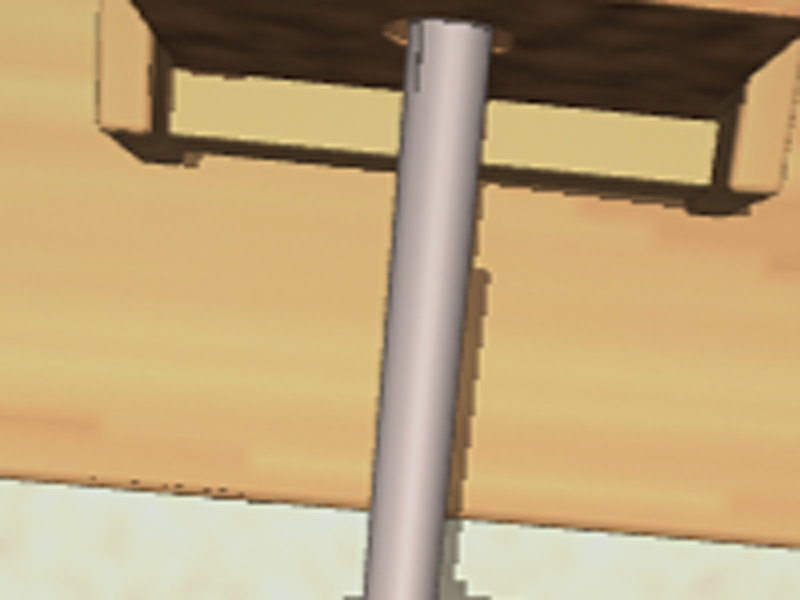

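{"method": "play_rows", "body": {
  "commands": [
    [[-0.007,0,0.0005,0,0,0,-1],[-0.014,0,0.0012,0,0,0,-1],[-0.021,0,0.0019,0,0.0005,0,-1],[-0.028,0,0.0025,0,0.001,0,-1],[-0.035,0,0.0031,0,0.001,0,-1],[-0.041,0,0.0037,0,0.001,0,-1],[-0.041,0,0.0037,0,0.001,0,-1]]
  ]
}}

```text
clock: 10.7
tcp_pos: [0.5017, -0.1554, 0.0479]
ee_rot: [0.038, -0.706, 0.706, -0.038]
contact_force: [-0.1, -0.1, -1.4]
finger_gap: 0.0159
```

```bash
python3 -c "
from h import *
ins(-.095); s=manip.sense();print(s['contact_force'],s['wrist_torque'])
T=pose();np.save('pics/w11_T.npy',T);cap('wrist','w11',(160,0,360,150),4);cap('scene','s11',(160,160,290,260),6);ins(-.095)
"
```

```text
row [-0.0021, -0.0001, 0.0004] [-0.0005, 0.0005, -0.0006]
[-0.09604482 -0.0945639  -1.41390914] [ 0.008585   -0.00023208 -0.00026943]
row [-0.0039, -0.0004, 0.0005] [-0.0003, 0.0, 0.0012]
```

View pics/w11.png

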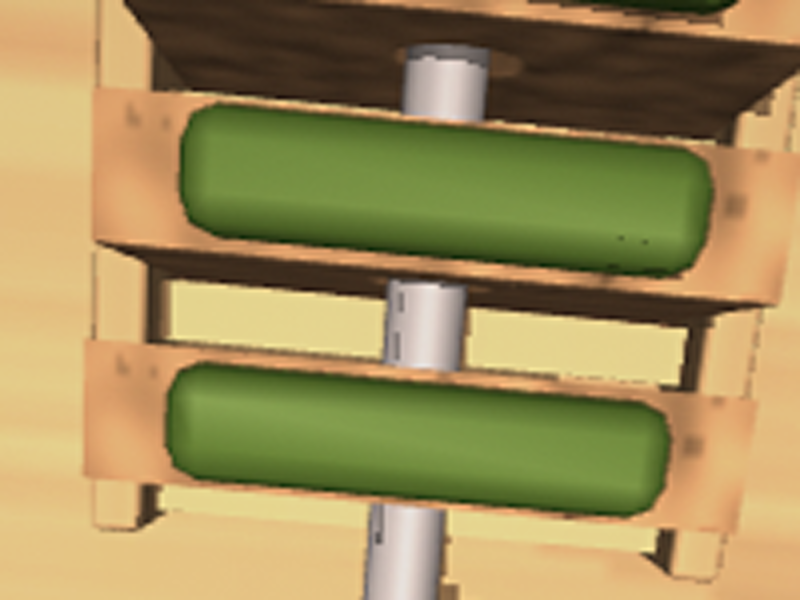

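View pics/s11.png

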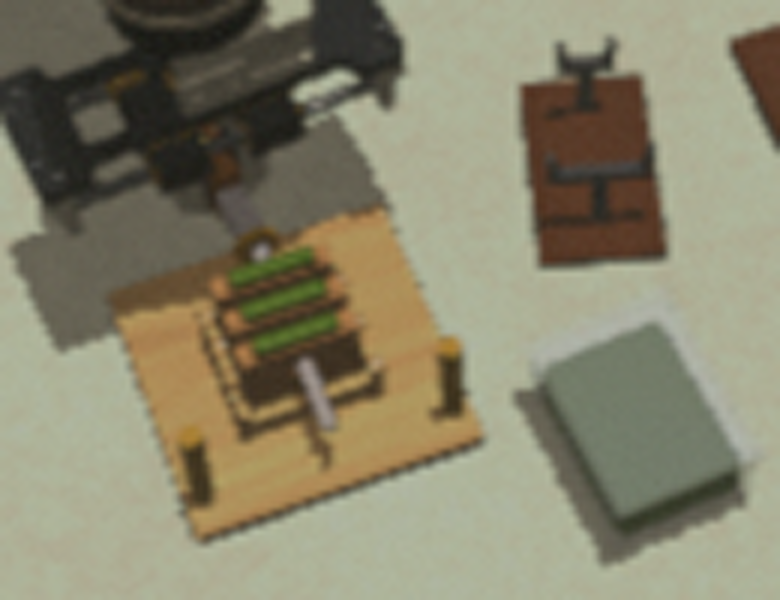

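{"method": "play_rows", "body": {
  "commands": [
    [[-0.002,-0.0005,0.0004,0,0,0.001,-1],[-0.003,-0.001,0.0005,0,0,0.001,-1],[-0.003,-0.004,0.0005,0,0,0.001,-1],[-0.003,-0.007,0.0005,0,0,0.001,-1],[-0.003,-0.01,0.0005,0,0,0.001,-1],[-0.003,-0.013,0.0005,0,0,0.001,-1],[-0.003,-0.016,0.0005,0,0,0.001,-1],[-0.003,-0.019,0.0005,0,0,0.001,-1]]
  ]
}}

```text
clock: 11.47
tcp_pos: [0.503, -0.1556, 0.0671]
ee_rot: [0.038, -0.706, 0.706, -0.038]
contact_force: [0.3, -0.2, -1.6]
finger_gap: 0.0159
```

```bash
python3 -c "
from h import *
ins(-.096,.065);ins(-.096,.115); s=manip.sense();print(s['contact_force'],s['wrist_torque'])
T=pose();np.save('pics/w12_T.npy',T);cap('wrist','w12',(160,0,360,150),4);
"
```

```text
row [0.0001, 0.0021, -0.0001] [-0.0003, 0.0, 0.0]
row [0.0001, -0.0479, -0.0001] [-0.0003, 0.0, 0.0]
[ 0.31033891 -0.17239786 -1.6349341 ] [0.00579799 0.15818232 0.0491811 ]
```

View pics/w12.png

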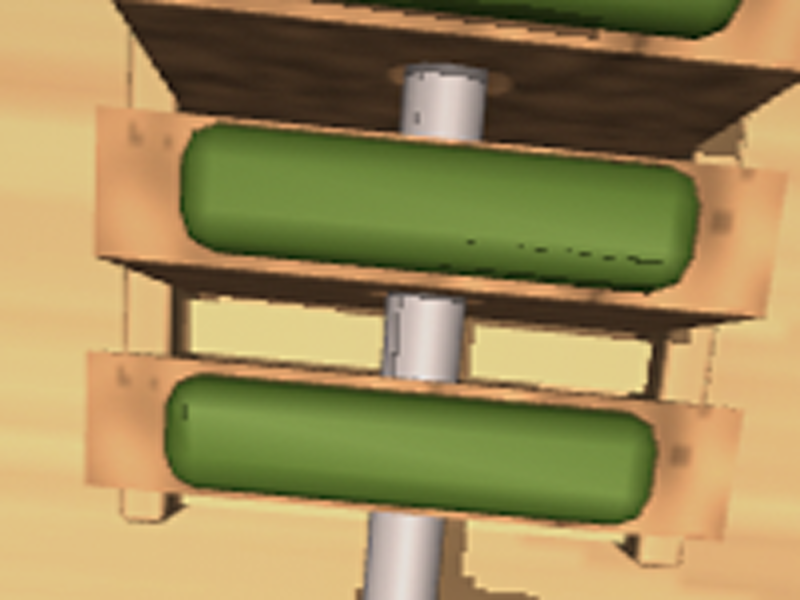

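{"method": "play_rows", "body": {
  "commands": [
    [[0,-0.004,0,0,0,0,-1],[0,-0.01,0,0,0,0,-1],[0,-0.018,0,0,0,0,-1],[0,-0.028,0,0,0,0,-1],[0,-0.04,0,0,0,0,-1],[0,-0.052,0,0,0,0,-1],[0,-0.065,0,0,0,0,-1],[0,-0.078,0,0,0,0,-1]]
  ]
}}

```text
clock: 12.18
tcp_pos: [0.5033, -0.1557, 0.1471]
ee_rot: [0.038, -0.706, 0.706, -0.038]
contact_force: [-0.5, 0.4, -2.1]
finger_gap: 0.0158
```

{"method": "play_rows", "body": {
  "commands": [
    [[0,-0.01,0,0,0,0,-1],[0,-0.018,0,0,0,0,-1],[0,-0.022,0,0,0,0,-1],[0,-0.022,0,0,0,0,-1]]
  ]
}}

```text
clock: 12.52
tcp_pos: [0.5038, -0.1558, 0.1702]
ee_rot: [0.037, -0.706, 0.706, -0.039]
contact_force: [-0.9, -0.4, -2.4]
finger_gap: 0.0157
```

```bash
python3 -c "
from h import *
s=manip.sense();print(s['contact_force'],s['wrist_torque'])
T=pose();np.save('pics/w13_T.npy',T);print(np.round(T,4));p,d=cap('wrist','w13');cap('scene','s13',(160,120,290,220),6)
"
```

```text
[-0.93199206 -0.3607374  -2.41527166] [-0.02033691  0.1151251  -0.02580025]
[[-0.9942  0.0031  0.1073  0.5038]
 [-0.1073 -0.001  -0.9942 -0.1558]
 [-0.0029 -1.      0.0013  0.1702]
 [ 0.      0.      0.      1.    ]]
```

View pics/w13.png

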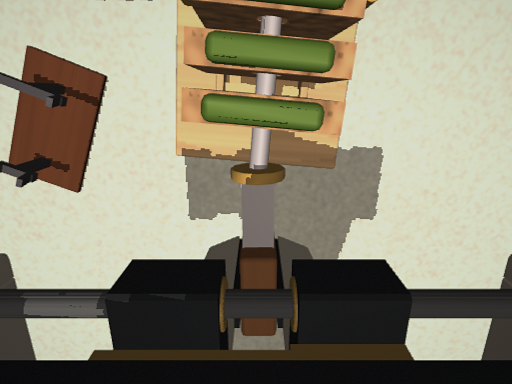

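View pics/s13.png

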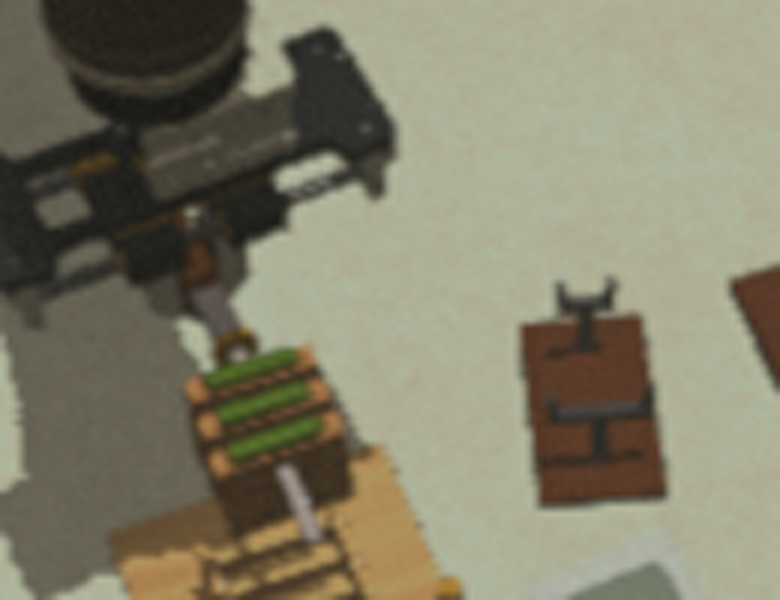

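```bash
python3 -c "
from h import *
go([.4873,.1860,.17],-.0063)"
```

```text
row [-0.021, -0.0013, -0.3413] [-0.0006, 0.1138, -0.0009]
```

{"method": "play_rows", "body": {
  "commands": [
    [[-0.0,0,-0.005,0,0,0,-1],[-0.001,0,-0.015,0,0.005,0,-1],[-0.002,0,-0.029,0,0.01,0,-1],[-0.003,0,-0.046,0,0.015,0,-1],[-0.004,0,-0.064,0,0.02,0,-1],[-0.005,0,-0.082,0,0.026,0,-1],[-0.006,0,-0.1,0,0.032,0,-1],[-0.007,0,-0.118,0,0.038,0,-1]]
  ]
}}

```text
clock: 13.28
tcp_pos: [0.4967, -0.0355, 0.1683]
ee_rot: [0.025, -0.707, 0.707, -0.025]
contact_force: [0.5, 1.1, -0.8]
finger_gap: 0.0157
```

```bash
python3 -c "
from h import *
go([.4873,.1860,.17],-.0063)"
```

```text
row [-0.0061, -0.0017, -0.2217] [-0.0001, 0.0761, 0.0001]
```

{"method": "play_rows", "body": {
  "commands": [
    [[-0.0005,-0.001,-0.018,0,0.006,0,-1],[-0.001,-0.001,-0.036,0,0.012,0,-1],[-0.0015,-0.001,-0.054,0,0.018,0,-1],[-0.002,-0.001,-0.072,0,0.024,0,-1],[-0.0025,-0.001,-0.09,0,0.03,0,-1],[-0.003,-0.0015,-0.108,0,0.036,0,-1],[-0.0035,-0.0015,-0.126,0,0.042,0,-1],[-0.004,-0.0015,-0.144,0,0.048,0,-1]]
  ]
}}

```text
clock: 13.95
tcp_pos: [0.4897, 0.1103, 0.1693]
ee_rot: [0.008, -0.707, 0.707, -0.007]
contact_force: [0.3, -0.3, -2.5]
finger_gap: 0.0156
```

```bash
python3 -c "
from h import *
go([.4873,.1860,.17],-.0063)"
```

```text
row [0.0007, -0.0007, -0.0758] [-0.0, 0.0285, 0.0012]
```

{"method": "play_rows", "body": {
  "commands": [
    [[0,0,-0.018,0,0.007,0.001,-1],[0,0,-0.036,0,0.014,0.001,-1],[0,0,-0.052,0,0.02,0.001,-1],[0,0,-0.065,0,0.0285,0.001,-1],[0.0005,0,-0.073,0,0.0285,0.001,-1],[0.0005,0,-0.0758,0,0.0285,0.001,-1],[0.0005,0,-0.0758,0,0.0285,0.001,-1],[0.0005,0,-0.0758,0,0.0285,0.001,-1]]
  ]
}}

```text
clock: 14.62
tcp_pos: [0.4874, 0.1854, 0.1691]
ee_rot: [-0.002, -0.707, 0.707, 0.003]
contact_force: [0.2, -1.4, -1.8]
finger_gap: 0.0156
```

```bash
python3 -c "
from h import *
go([.4873,.1860,.17],-.0063);go([.4873,.1860,.11],-.0063)
T=pose();np.save('pics/w14_T.npy',T);p,d=cap('wrist','w14',None,1.5);cap('scene','s14',(235,80,365,180),6)
P=pix('wrist',*np.meshgrid(np.arange(512),np.arange(384)),d,T); Q=(P-T[:3,3])@T[:3,:3]
for v in range(0,250,8): print(v,np.round(Q[v,[215,260,262,264,266,268]].mean(0),4),np.round(Q[v,225],4))
"
```

```text
row [0.0001, -0.0009, -0.0006] [-0.0006, -0.0003, 0.0005]
row [0.0, 0.0591, -0.0006] [-0.0006, -0.0003, 0.0005]
0 [-0.1117 -0.0177 -0.0013] [-0.1125 -0.0142 -0.0116]
8 [-0.1109 -0.0106 -0.0015] [-0.1117 -0.0069 -0.0124]
16 [-0.1108  0.0015 -0.0016] [-0.1119  0.0068 -0.0137]
24 [-0.1088  0.0056 -0.002 ] [-0.1119  0.0231 -0.0153]
32 [-0.1043 -0.0047 -0.0011] [-0.102  -0.0194 -0.0114]
40 [-0.0995 -0.0206 -0.0013] [-0.0994 -0.0214 -0.0113]
48 [-0.097  -0.0216 -0.0013] [-0.0969 -0.0217 -0.0114]
56 [-0.0945 -0.0215 -0.0013] [-0.0946 -0.0207 -0.0115]
64 [-0.0923 -0.0189 -0.0014] [-0.0926 -0.0145 -0.0122]
72 [-0.0907 -0.0004 -0.0022] [-0.0918  0.0209 -0.0157]
80 [-0.0885  0.0246 -0.0049] [-0.0927  0.1597 -0.0294]
88 [-0.0849  0.0246 -0.0049] [-0.0861  0.1602 -0.0297]
96 [-0.0818 -0.0152 -0.0012] [-0.0819 -0.019  -0.0121]
104 [-0.0793 -0.0209 -0.0013] [-0.0793 -0.0207 -0.012 ]
112 [-0.0766 -0.0212 -0.0013] [-0.0765 -0.0204 -0.0121]
120 [-0.0738 -0.0206 -0.0013] [-0.0739 -0.0217 -0.0121]
128 [-0.0669  0.0185 -0.0052] [-0.0517  0.1615 -0.0309]
136 [-0.0624  0.0241 -0.0051] [-0.0448  0.1598 -0.0309]
144 [-0.0584  0.0244 -0.0051] [-0.0375  0.1597 -0.0311]
152 [-0.0543  0.025  -0.0051] [-0.0302  0.1594 -0.0313]
160 [-0.0501  0.0253 -0.0052] [-0.0227  0.1598 -0.0316]
168 [-0.046   0.0251 -0.0053] [-0.034   0.0773 -0.0231]
176 [-0.0435  0.0183 -0.0054] [-0.0286  0.0767 -0.0232]
184 [-0.039   0.0199 -0.0056] [ 0.0038  0.1715 -0.0336]
192 [-0.0336  0.0237 -0.0056] [ 0.0115  0.1697 -0.0337]
200 [-0.0292  0.0235 -0.0057] [ 0.0197  0.1693 -0.0339]
208 [-0.0248  0.0235 -0.0057] [ 0.0288  0.1709 -0.0343]
216 [-0.0204  0.0232 -0.0058] [ 0.037   0.1698 -0.0345]
224 [-0.0157  0.0233 -0.0058] [ 0.0462  0.1707 -0.0348]
232 [-0.0112  0.023  -0.0059] [ 0.0549  0.1702 -0.0351]
240 [-0.0065  0.023  -0.0059] [ 0.064   0.1702 -0.0354]
248 [-0.016  -0.0052 -0.0019] [-0.0104  0.0057 -0.0168]
```

View pics/w14.png

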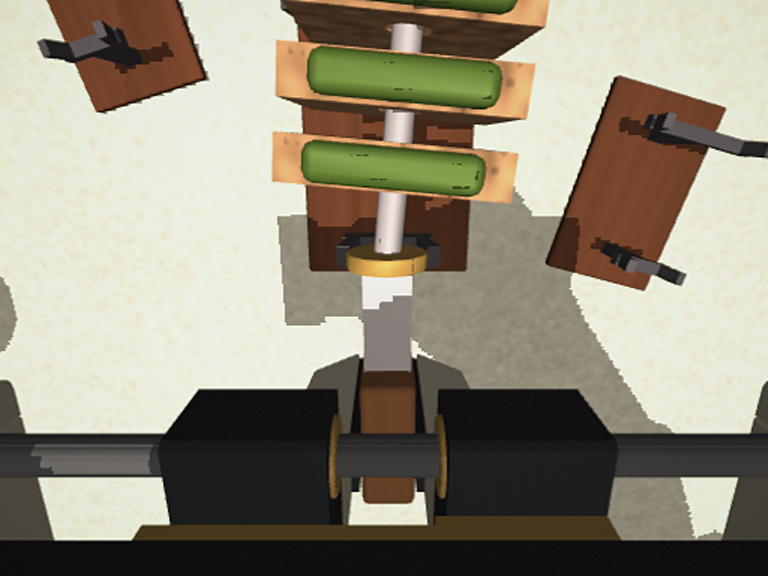

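View pics/s14.png

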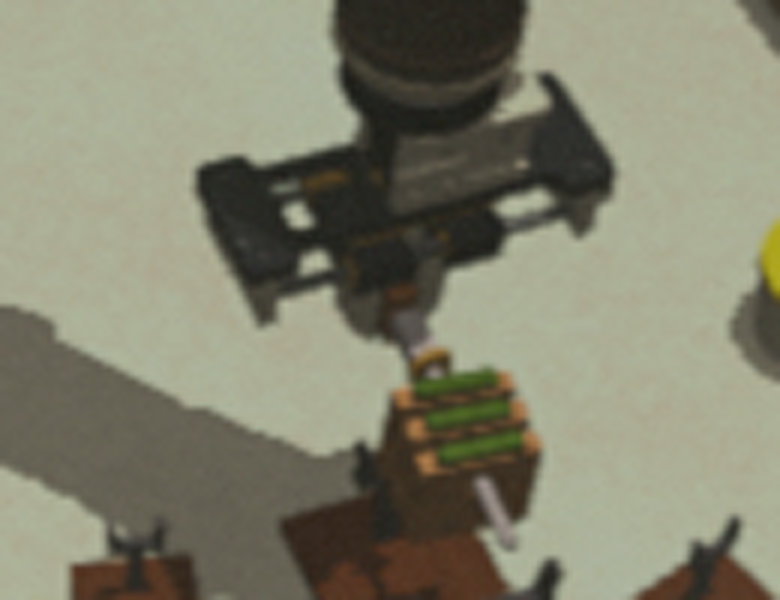

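{"method": "play_rows", "body": {
  "commands": [
    [[0,0.008,-0.0006,-0.0006,0,0.0005,-1],[0,0.02,-0.0006,-0.0006,0,0.0005,-1],[0,0.034,-0.0006,-0.0006,0,0.0005,-1],[0,0.046,-0.0006,-0.0006,0,0.0005,-1],[0,0.056,-0.0006,-0.0006,0,0.0005,-1],[0,0.062,-0.0006,-0.0006,0,0.0005,-1],[0,0.064,-0.0006,-0.0006,0,0.0005,-1]]
  ]
}}

```text
clock: 15.3
tcp_pos: [0.4871, 0.185, 0.104]
ee_rot: [-0.002, -0.707, 0.707, 0.003]
contact_force: [-0.9, 0.0, -1.7]
finger_gap: 0.0157
```

```bash
python3 -c "
from h import *
go([.4873,.1860,.0797],-.0063)
T=pose();np.save('pics/w15_T.npy',T);p,d=cap('wrist','w15',None,1.5);cap('scene','s15',(235,80,365,180),6);print(manip.sense()['contact_force'])
go([.4873,.1860,.0797],-.0063)
"
```

```text
row [-0.0002, 0.0243, -0.001] [-0.0007, -0.0018, 0.0014]
[-0.89357925  0.72442863 -1.9321464 ]
row [0.0002, 0.0253, -0.0006] [-0.0002, -0.0015, 0.0003]
```

View pics/w15.png

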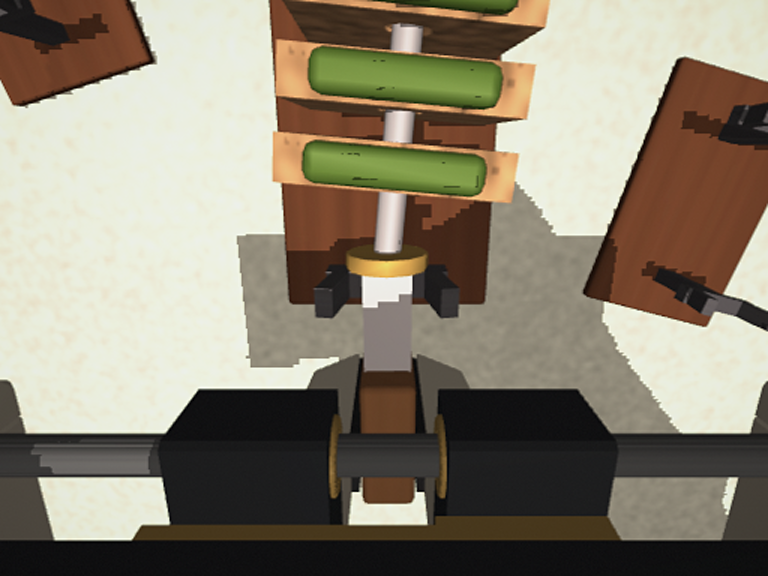

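View pics/s15.png

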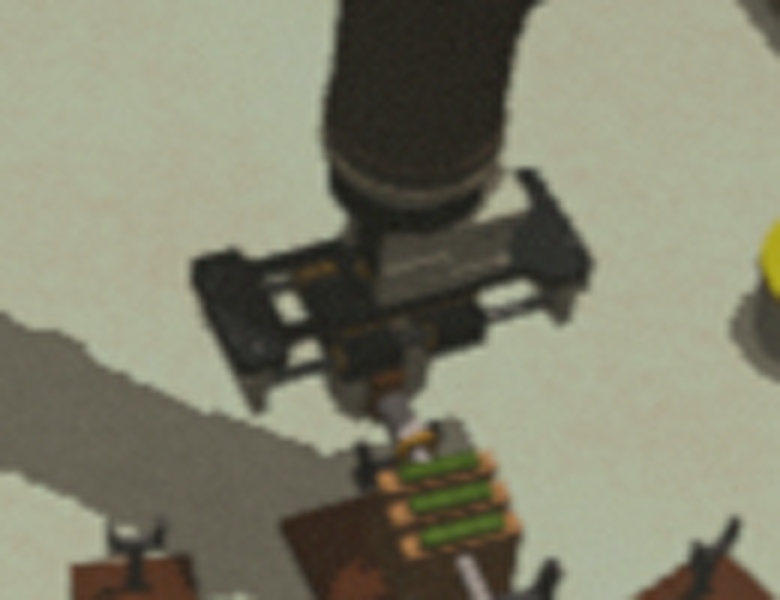

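{"method": "play_rows", "body": {
  "commands": [
    [[0,0.004,-0.0006,0,-0.0015,0.0003,-1],[0,0.009,-0.0006,0,-0.0015,0.0003,-1],[0,0.014,-0.0006,0,-0.0015,0.0003,-1],[0,0.018,-0.0006,0,-0.0015,0.0003,-1],[0,0.021,-0.0006,0,-0.0015,0.0003,-1],[0,0.0235,-0.0006,0,-0.0015,0.0003,-1],[0,0.0245,-0.0006,0,-0.0015,0.0003,-1],[0,0.0245,-0.0006,0,-0.0015,0.0003,-1]]
  ]
}}

```text
clock: 16.07
tcp_pos: [0.4874, 0.1859, 0.0802]
ee_rot: [-0.002, -0.707, 0.707, 0.002]
contact_force: [0.2, -0.2, -1.9]
finger_gap: 0.0156
```

```bash
python3 -c "
from h import *
go([.4873,.1860,.0797],-.0063)
s=manip.sense();print(s['contact_force'],s['wrist_torque'])
cap('wrist','w16',None,1.5);print(manip.sense()['contact_force']);go([.4873,.1860,.0797],-.0063)
"
```

```text
row [0.0001, 0.0005, -0.0001] [-0.0004, -0.0, 0.0004]
[ 0.2000821  -0.21030907 -1.9183772 ] [ 0.01037292  0.16473107 -0.01245214]
[ 0.38783573  0.10941686 -1.57893384]
row [0.0002, 0.0007, -0.0] [-0.0003, -0.0, 0.0001]
```

View pics/w16.png

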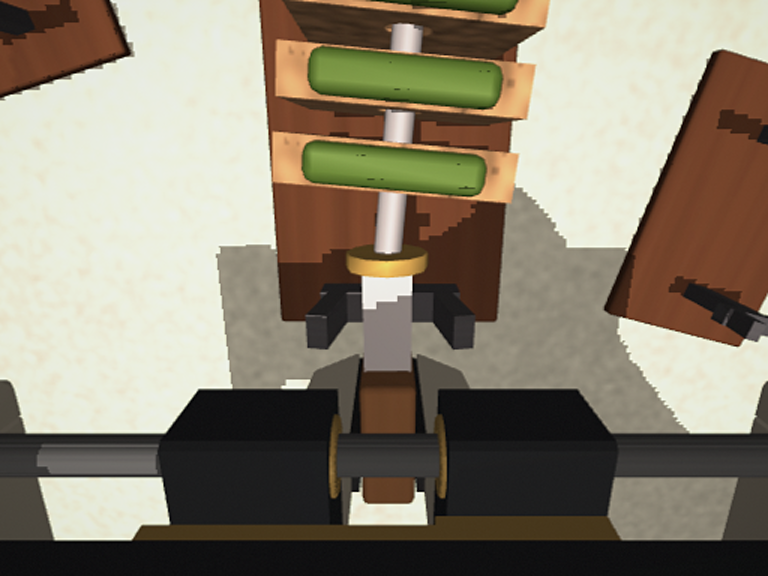

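{"method": "play_rows", "body": {
  "commands": [
    [[0,0.0005,0,0,0,0,-1],[0,0.001,0,0,0,0,-1],[0,0.001,0,0,0,0,-1],[0,0.001,0,0,0,0,-1]]
  ]
}}

```text
clock: 16.45
tcp_pos: [0.4877, 0.186, 0.0797]
ee_rot: [-0.002, -0.707, 0.707, 0.002]
contact_force: [-0.3, 0.6, 1.3]
finger_gap: 0.016
```

```bash
python3 -c "
from h import *
s=manip.sense();print(s['contact_force'],s['wrist_torque'])
cap('wrist','w17');s=manip.sense();print(s['contact_force'],s['wrist_torque']);go([.4873,.1860,.0797],-.0063)
"
```

```text
[-0.30755636  0.63894808  1.3206933 ] [ 0.00956974  0.17106935 -0.04295417]
[ 0.0137848  -0.93570559  1.57842381] [-0.02747878  0.19479821 -0.03297421]
row [0.0004, -0.0, 0.0] [-0.0001, -0.0, -0.0003]
```

{"method": "play_rows", "body": {
  "commands": [
    [[0,0,0,0,0,0,-0.62],[0,0,0,0,0,0,-0.55],[0,0,0,0,0,0,-0.4],[0,0,0,0,0,0,-0.1],[0,0,0,0,0,0,0.2],[0,0,0,0,0,0,0.2]]
  ],
  "force": 5
}}

```text
clock: 17.0
tcp_pos: [0.4877, 0.186, 0.0797]
ee_rot: [-0.002, -0.707, 0.707, 0.002]
contact_force: [0.2, -0.4, -0.0]
finger_gap: 0.0427
```

```bash
python3 -c "
from h import *
cap('wrist','w18',None,1.5);print(manip.sense()['contact_force'],manip.sense()['finger_gap'])
"
```

```text
[ 0.20575647 -0.06511911 -0.46190561] 0.04683489175256864
```

View pics/w18.png

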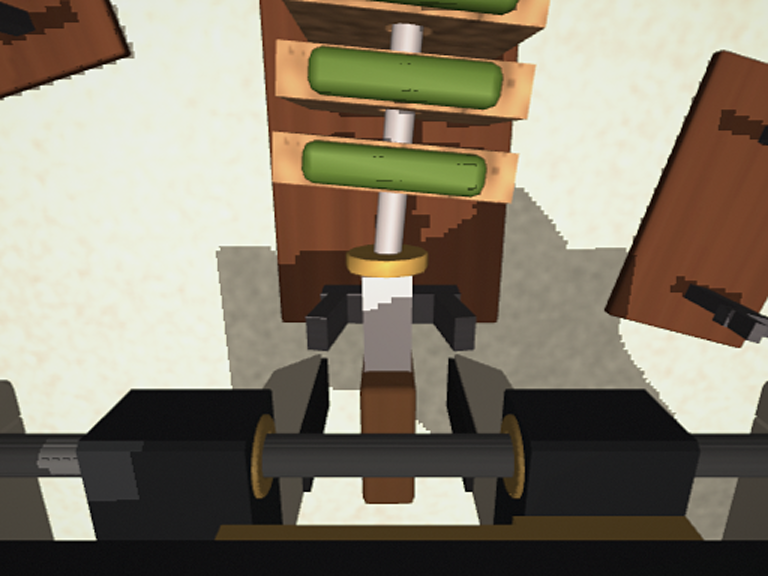

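Released and stable. Raise straight up and check from above.

{"method": "play_rows", "body": {
  "commands": [
    [[0,0,0,0,0,0,0.5],[0,-0.015,0,0,0,0,0.5],[0,-0.035,0,0,0,0,0.5],[0,-0.06,0,0,0,0,0.5],[0,-0.09,0,0,0,0,0.5],[0,-0.12,0,0,0,0,0.5],[-0.02,-0.14,0,0,0,0,0.5],[-0.04,-0.14,0,0,0,0,0.5]]
  ]
}}

```text
clock: 17.72
tcp_pos: [0.5296, 0.1871, 0.2248]
ee_rot: [0.004, 0.708, -0.706, 0.001]
contact_force: [0.7, 0.4, 0.1]
finger_gap: 0.0689
```

{"method": "play_rows", "body": {
  "commands": [
    [[0,0,0,0,0,0,0.5],[0,0,0,0,0,0,0.5]]
  ]
}}

```text
clock: 17.88
tcp_pos: [0.5305, 0.1871, 0.2254]
ee_rot: [0.005, 0.708, -0.706, 0.001]
contact_force: [-0.4, 1.0, 0.6]
finger_gap: 0.0688
```

```bash
python3 -c "
from h import *
cap('wrist','w19',(150,0,400,270),2.2);cap('scene','s19',(160,90,400,270),3);cap('top','t19')
print(manip.sense()['contact_force'],manip.sense()['clock'])
"
```

```text
[-0.43228593  0.36742912  0.32653596] 18.0333
```

View pics/w19.png

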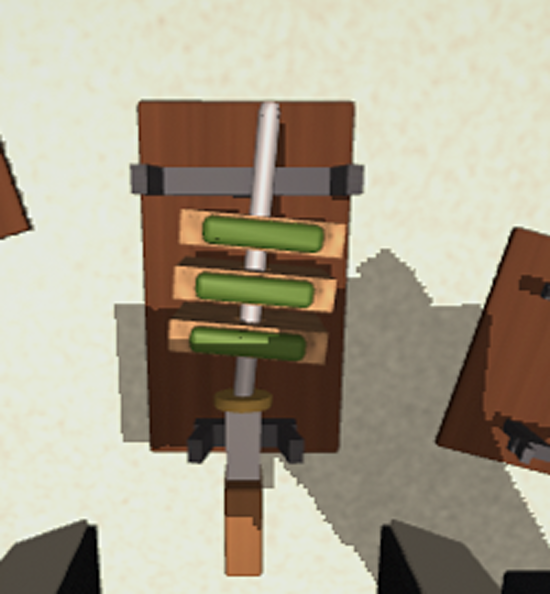

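View pics/s19.png

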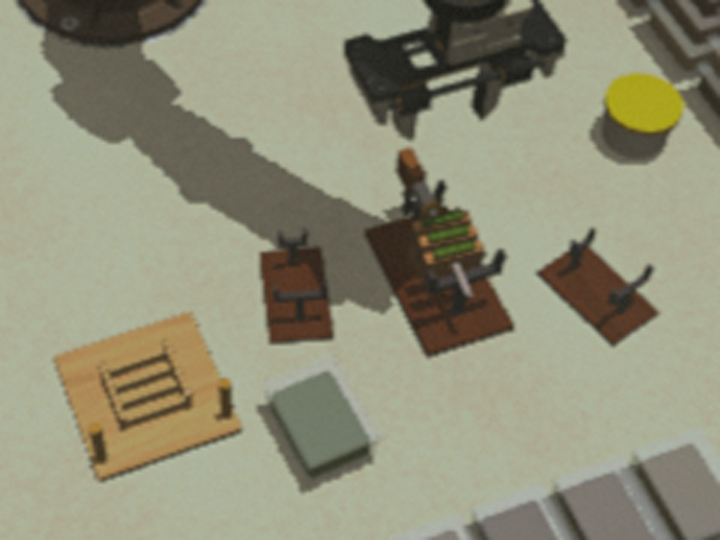

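The rod hangs in both forks with all three tiles between them. In the crop the handle is at about (243,530), the same end as before. The rack is empty, the tub has not moved, and the gripper is clear.

```bash
python3 -c "
from h import *
print(manip.sign_off())
"
```

```text
the job is handed in; nothing more can be done
None
```

The loaded rod is hanging in both forks of the largest stand, with all three tiles on its shaft, the handle at its original end and the gripper clear. I handed the job in at about 18 s of the 72 s allowed.

- **Bend:** the wrist camera showed the shaft bent about 0.087 rad to the right. I turned the rod so the shaft lay parallel to the hole axis. I did not use the pins.
- **Threading:** the shaft was centred in the first tile's hole. The wrist force stayed at sensor-noise level (about 2 N) throughout.
- **Hanging:** I set the rod down at the height it was picked up from. The force sensor showed the forks taking the weight before I opened the gripper.

**Last checks:** the final wrist and scene pictures showed the tiles between the forks without touching them, and the rack empty. The moss tub and round tub looked unmoved. The last top-camera picture was saved but not viewed, and the scene crop did not cover the seed jar, so I did not confirm by picture that the jar is in place. The arm never worked near it.

The camera fits of the rack differed slightly: its yaw came out between 0.008 and 0.025 rad, and the fitted heights were 2 to 4 mm low. I used 0.0205 rad and the given heights, and the insertion bore both out.

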